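# Pack and pin shut the pastry carrier

### The job

Pack the carrier for delivery: set all the pastries from the baking sheet flat, side by side, in the pan inside the carrier, and lay the steel keeper bar down on the carrier's floor with its long side flush against the long side of the pan. Only then lower the lid gently until it is fully shut, swing the hasp down over its staple, and drop the red-headed pin fully down through the staple's loop. Leave the clipboard, the jar and the shaker alone.

Things in the scene. Friction and masses are not known exactly. Their poses are not given: they have to be found in the camera images.
- bun1: golden-brown round pastry, rigid, 52 mm across (widest from 8 to 25 mm above its underside), 36 mm high, about 70 g; origin at the centre of its underside, z up. Not every pastry is present in each start.
- bun2: golden-brown round pastry, rigid, 52 mm across (widest from 8 to 25 mm above its underside), 36 mm high, about 70 g; origin at the centre of its underside, z up. Not every pastry is present in each start.
- bun3: golden-brown round pastry, rigid, 52 mm across (widest from 8 to 25 mm above its underside), 36 mm high, about 70 g; origin at the centre of its underside, z up. Not every pastry is present in each start.
- bun4: golden-brown round pastry, rigid, 52 mm across (widest from 8 to 25 mm above its underside), 36 mm high, about 70 g; origin at the centre of its underside, z up. Not every pastry is present in each start.
- sheet: dark flat baking sheet without rim, 240 x 240 x 5 mm, fixed on the counter; pastries start on it; origin at the centre of its underside
- carrier: fixed aluminium carrier (low chest), outside 290 (x) x 176 (y) x 80 mm high without lid, walls 6 mm, floor (insulated) 20 mm thick; origin at the centre of its underside, x along its length, +y towards the lid's hinge; hasp and staple are on the -y face. Between the pan inside and the -y wall a strip of floor 50 mm wide (y -82 to -32 mm) is bare, 20 mm above the underside, for the keeper bar
- pan (a point): centre of the floor of the dark pan with cream liner fixed in the carrier, at carrier (0, 25, 23) mm: outside 270 (x) x 114 (y) mm, walls 3 mm, rim top 34 mm above the carrier's underside; its long side facing the hasp is the plane y = -32 mm of the carrier. Four pastries fit in a row along x at 62 mm spacing, with the fingers closing along y
- lid (a joint): angle of the carrier's lid in rad: 0 = fully shut, about 1.7 = standing just past upright, 1.9 = stop; stiff hinge (about 0.65 N m of friction), stays where it is left. The lid is a plate 290 x 178 x 10 mm (red panel on top) lying on the rim when shut, top at 90 mm above the carrier's underside; opening raises its hasp-side edge.
- lid_hinge (a point): point on the lid's hinge axis at mid length: carrier frame (0, 88, 80) mm; the axis runs along the carrier's x
- lid_edge (a point): point on the lid's outer (top) face at its free edge, 90 mm towards the carrier's -x end from mid length and 178 mm from the hinge axis: a clear spot to push the lid shut, away from the hasp
- hasp (a joint): angle of the hasp in rad relative to the lid: 0 = hanging flat along the carrier's hasp face over the staple (when the lid is shut), 1.57 = pointing straight out from that face, 3.14 = standing square to the lid's top, 4.0 = stop; stiff hinge (0.045 N m of friction), stays where it is left
- hasp_hinge (a point): point on the hasp's hinge axis, level with the middle of its yellow tab; the axis runs along the carrier's x at the lid's free edge: with the lid shut it is at carrier frame (45, -94, 85) mm
- hasp_tab (a point): centre of the hasp's yellow push patch, 55 mm from the hinge axis. The hasp is a steel plate 92 mm long (carrier x -22 to +70 mm), 68 mm from hinge axis to free edge, 4 mm thick, with a slot for the staple at x -15 to +15 mm
- staple (a point): centre of the top of the staple's loop; the point's z axis is up. The staple is a dark steel block sticking 36 mm out of the carrier's -y face, 24 mm wide, 10 mm thick (40 to 50 mm above the carrier's underside), with a 14 x 14 mm vertical through hole centred at carrier (0, -112) mm
- bar: steel keeper bar, 180 (x) x 22 (y) x 14 mm high, 280 to 460 g, with a black square grip 16 x 16 mm in its middle rising from 14 to 46 mm; origin at the centre of its underside, x along its length
- pin: retaining pin standing upright: steel shaft 9 mm in diameter reaching 38 mm below the origin, flange 21 mm in diameter from 0 to 4 mm, red cylindrical head 17 mm in diameter from 4 to 36 mm above the origin; origin at the centre of the flange's underside, z up. Fully down, the flange rests on the staple.
- stand: grey block 56 x 56 x 44 mm fixed on the counter with a 14 mm square hole, in which the pin stands at the start; origin at the centre of its underside
- clipboard: yellow clipboard 110 x 180 mm lying on the counter; leave alone
- jar: amber jar 68 mm in diameter, 100 mm high; leave alone
- shaker: steel shaker 52 mm in diameter, 100 mm high; leave alone
Not all that is in view belongs to the job. There is more than one size of the bar; the job needs the middle-sized.

How it is judged (in metres and radians):
On the way, in this order (a step that is already met when the one before it is completed fails the run):
1. all pastries that are there lie flat in the pan and the keeper bar lies on the floor flush against the pan, while the lid is still open (x of bun1 in the frame of carrier between -0.125 and 0.125 m and y of bun1 in the frame of carrier between -0.02 and 0.07 m and z of each of bun1, bun2, bun3, bun4 in the frame of carrier below 0.031 m and angle between each of bun1, bun2, bun3, bun4's own z axis and vertical below 0.3 rad and x of bun2 in the frame of carrier between -0.125 and 0.125 m and y of bun2 in the frame of carrier between -0.02 and 0.07 m and x of bun3 in the frame of carrier between -0.125 and 0.125 m and y of bun3 in the frame of carrier between -0.02 and 0.07 m and x of bun4 in the frame of carrier between -0.125 and 0.125 m and y of bun4 in the frame of carrier between -0.02 and 0.07 m and y of bar in the frame of carrier between -0.0465 and -0.0385 m and x of bar in the frame of carrier between -0.06 and 0.06 m and z of bar in the frame of carrier below 0.024 m and angle between the x axis of bar and the x axis of carrier, either way round below 0.03 rad and angle between bar's own z axis and vertical below 0.1 rad and value of joint lid above 1.2 rad), for 0.2 s.
2. the lid is fully shut (value of joint lid below 0.06 rad), for 0.2 s.
3. the hasp is swung down over the staple with the lid shut (value of joint lid below 0.06 rad and value of joint hasp below 0.15 rad), for 0.2 s.
4. the pin is fully down through the staple's loop (all of step 3 and horizontal distance between pin and staple below 0.007 m and z of pin in the frame of staple between -0.004 and 0.005 m and angle between pin's own z axis and vertical below 0.15 rad), for 0.2 s.
At the end, for the whole second after the job is handed in: pastries flat in the pan; bar on the carrier floor within 3.5 mm of the pan side, parallel within 0.03 rad; lid shut within 0.06 rad; hasp down within 0.15 rad; pin upright (0.15 rad) within 7 mm of the loop centre, flange within 5 mm of the staple top; all at rest (all of step 4 and x of bun1 in the frame of carrier between -0.125 and 0.125 m and y of bun1 in the frame of carrier between -0.02 and 0.07 m and z of each of bun1, bun2, bun3, bun4 in the frame of carrier below 0.031 m and angle between each of bun1, bun2, bun3, bun4's own z axis and vertical below 0.3 rad and x of bun2 in the frame of carrier between -0.125 and 0.125 m and y of bun2 in the frame of carrier between -0.02 and 0.07 m and x of bun3 in the frame of carrier between -0.125 and 0.125 m and y of bun3 in the frame of carrier between -0.02 and 0.07 m and x of bun4 in the frame of carrier between -0.125 and 0.125 m and y of bun4 in the frame of carrier between -0.02 and 0.07 m and y of bar in the frame of carrier between -0.0465 and -0.0385 m and x of bar in the frame of carrier between -0.06 and 0.06 m and z of bar in the frame of carrier below 0.024 m and angle between the x axis of bar and the x axis of carrier, either way round below 0.03 rad and angle between bar's own z axis and vertical below 0.1 rad and linear speed of each of bun1, bun2, bun3, bun4, bar, pin below 0.03 m/s); the robot touches nothing.
It fails at once if the lid is slammed (it must turn more slowly than 3 rad/s) (velocity of joint lid below -3 rad/s).
It fails at once if the clipboard, jar or shaker is moved by more than 30 mm (distance of any of clipboard, jar, shaker from where it was at the start of the episode above 0.03 m).
Of bun1, bun2, bun3, bun4 only 2 to 4 are there at a start; the rules pass over those that are not, and their reading is None.
At some moment in a run one of bun1, bun2, bun3, bun4 may be knocked a few centimetres aside while the robot is not near it.
It also fails if it takes over 210 s, if anything falls off the work surface, if the arm or the gripper's body presses on something with over 40 N, if the wrist force passes 120 N, or if a joint passes its speed limit or range.

### The arm

A 6-joint arm with a two-finger parallel gripper is mounted at the origin on the work surface. World frame = base frame: x ahead of the robot, y to its left, z up, the work surface at z = 0. Lengths are in m, angles in degrees, forces in N, time in s.
With the tool pointing down it reaches from about 0.375 to 0.9 m from the base axis. Payload 3.1 kg.
Tool frame: the origin (TCP) lies where the fingers leave the gripper's body, on its centre line; the fingertips stand 70 mm ahead of it and the grasp point (between the pads) lies 51 mm ahead of it; y points along the fingers, z is the direction in which the jaws open and shut, and the axes are right-handed (so a half turn about y gives the same grasp; the last joint's range is limited). The gripper opens to 87 mm and grips with 3 to 60 N. Pads are 19 mm wide; open, the fingers measure 117 mm over their backs; the gripper's body (75 mm by 190 mm) begins 51 mm behind the grasp point.
Start: joints at [60.59, 30.224, 82.088, -0, 67.689, -10.227], TCP at [0.205, 0.59, 0.292] pointing down, gripper open.
Joint ranges: [-176.69, 176.69], [-43.24, 126.21], [12.49, 139.97], [-82, 262], [0, 151.66], [-163.58, 163.58]. Speed limits (degrees/s): [159.86, 159.86, 180, 180, 180, 180].

### API

Orientations are given as a 3x3 rotation matrix whose columns are the frame's x, y, z axes.
In Python, from rig import bot gives the robot as it stands.
- The arm moves only by the shell command python3 -m pendant 'ROWS'. ROWS is JSON, a list of rows, each a list of 3 entries, a list of its own where there are three numbers: the shift along the tool's x, y, z in cm, then the turn, a rotation vector about the tool's x, y, z in rad, then the closure, from 0 (fully open) to 1 (shut). In form: [[[dx, dy, dz], [ax, ay, az], jaw], ...]. A call has 1 to 20 rows; each row shifts and turns the commanded pose from where the row before left it, along the tool's axes as they then stand; what a row does not reach is not made up. A row lasts 1/12 s, in which the tool goes at most 41.7 mm and 7.16 degrees, less where a joint would pass 70% of its speed; a pose out of reach is approached as far as the arm can. A call with a gripper value outside its range is refused whole. The fingers move at their own pace and stop on an object; the grip force is fixed at half the most. Time passes only in rows, so rows that do not move let the fingers close. It gives the time, the measured TCP pose, the force and the opening at its end, in the units of the state.
- bot.read_state(): the state, without advancing time (a new reading comes with each control period).
- bot.capture(name): name is "scene" or "top"; returns a dict with "img" (400x640x3 uint8, red, green, blue), "fx", "fy", "cx", "cy" (pixels), "R" (3x3) and "t" (3): a world point X has camera coordinates R X + t. Camera axes: x right, y down, z forward; pixel columns grow to the right and rows downward; lengths in m; the calibration is good to about 2 mm. A picture is of the moment at which its call begins. There is no depth.
- bot.hand_in(): hands the job in, once; it reports no verdict.
The state is a dict: "time_s": time; "joint_positions": joint angles; "qvel": joint speeds; "tau": joint torques, N m; "position": TCP position; "tcp_rot": TCP orientation; "force": force on the tool from outside, world axes, zero at the start; "moment": the same for the moment, N m; "opening": opening from 0.0 (shut) to 1.0 (fully open).
Only numpy, scipy, OpenCV 4.12 (cv2) and the standard library are available. Lean on these libraries where they do the work, as an engineer would, in place of code of your own. Each camera call takes 0.05 s, during which the arm holds its last target.

## Working session

There is one attempt and no reset: what is moved stays moved. The work goes in short steps, Python scripts to look and compute and a shell command to move; the robot and the scene stay as the last step left them, time stands still between calls to the robot, and variables do not carry over. Pictures are saved under pics/ and viewed, and the job is handed in when it is done.

```bash
ls; mkdir -p pics; python3 - <<'E'
from rig import bot
import cv2,numpy as np
for n in("scene","top"):
    c=bot.capture(n); cv2.imwrite(f"pics/{n}0.png",c["img"][:,:,::-1]); print(n,c["fx"],c["fy"],c["cx"],c["cy"],np.round(c["R"],4).tolist(),c["t"])
s=bot.read_state(); print(s)
E
```

```text
pics
scene 412.8504848956002 412.8504848956002 318.65817568174157 198.8502160054844 [[0.7078, 0.7063, 0.0165], [0.5191, -0.5041, -0.6902], [-0.4792, 0.4971, -0.7234]] [-0.4180648  -0.1525418   1.55207725]
top 510.586800028452 510.586800028452 322.5454397957075 192.22816111320415 [[-0.0219, -0.9996, -0.0197], [-0.982, 0.0252, -0.1873], [0.1878, 0.0153, -0.9821]] [0.0983368  0.52938977 1.35077583]
{'time_s': 0.1, 'joint_positions': array([ 6.05917773e+01,  3.02727112e+01,  8.21492587e+01, -6.14607313e-04,
        6.76886992e+01, -1.02288526e+01]), 'qvel': array([ 0.05115028, -0.11894507, -0.09384673,  0.06121929, -0.08883202,
        0.02936392]), 'tau': array([-6.59471443e-04, -4.40986598e+01, -1.77151340e+01,  6.34468440e-02,
        5.33218158e-02, -4.23759639e-05]), 'position': array([0.20505796, 0.5898484 , 0.29137812]), 'tcp_rot': array([[ 9.44495905e-01, -9.39796315e-04,  3.28521844e-01],
       [-3.28523020e-01, -1.68752056e-03,  9.44494456e-01],
       [-3.33245043e-04, -9.99998135e-01, -1.90260098e-03]]), 'force': array([ 0.81764842, -0.0009553 , -0.24849724]), 'moment': array([-0.03563366, -0.03355507, -0.01481592]), 'opening': 0.9982428521799083}
```

View pics/scene0.png

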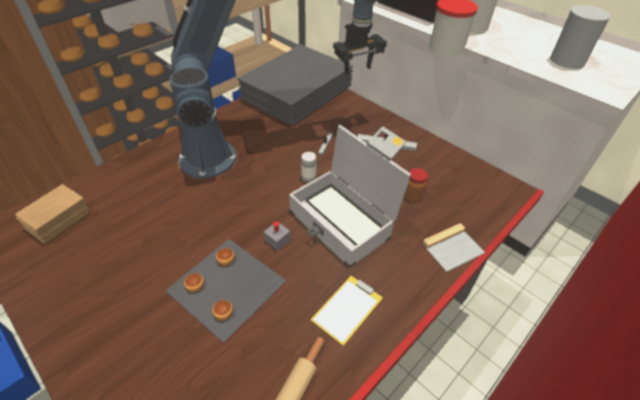

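View pics/top0.png

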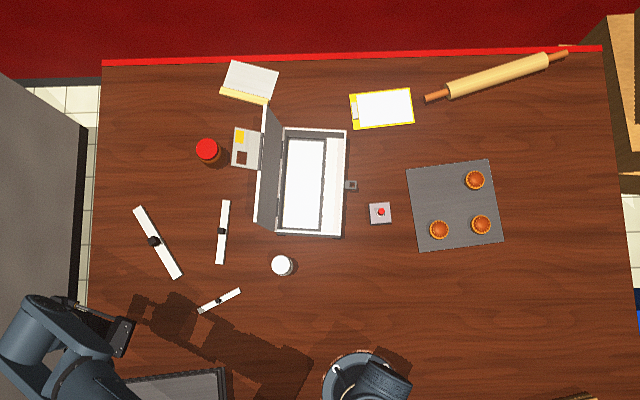

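```bash
cat > h.py <<'E'
from rig import bot
import cv2,numpy as np
np.set_printoptions(precision=4,suppress=True)
def cap(n): return bot.capture(n)
def ray(c,uv,z):
    d=np.array([(uv[0]-c["cx"])/c["fx"],(uv[1]-c["cy"])/c["fy"],1.]); R=np.array(c["R"]);t=np.array(c["t"])
    o=-R.T@t; v=R.T@d; return o+v*(z-o[2])/v[2]
def proj(c,X):
    p=np.array(c["R"])@np.array(X)+np.array(c["t"]); return np.array([c["fx"]*p[0]/p[2]+c["cx"],c["fy"]*p[1]/p[2]+c["cy"]])
def tri(c1,u1,c2,u2):
    A=[];b=[]
    for c,u in((c1,u1),(c2,u2)):
        R=np.array(c["R"]);t=np.array(c["t"])
        for k,(f,cc) in enumerate(((c["fx"],c["cx"]),(c["fy"],c["cy"]))):
            m=(u[k]-cc)/f; A.append(R[k]-m*R[2]); b.append(m*t[2]-t[k])
    return np.linalg.lstsq(np.array(A),np.array(b),rcond=None)[0]
def crop(c,x0,y0,x1,y1,k,fn):
    im=cv2.resize(c["img"][y0:y1,x0:x1,::-1],None,fx=k,fy=k,interpolation=cv2.INTER_CUBIC); cv2.imwrite(fn,im)
E
python3 - <<'E'
from h import *
c=cap("top"); s=cap("scene")
crop(c,240,100,400,250,4,"pics/c1.png"); crop(s,270,120,430,270,4,"pics/c2.png"); crop(c,120,190,250,320,4,"pics/c3.png")
hsv=cv2.cvtColor(c["img"],cv2.COLOR_RGB2HSV)
m=((hsv[...,2]>150)&(hsv[...,1]<60)).astype(np.uint8)
for cn in cv2.findContours(m,cv2.RETR_EXTERNAL,cv2.CHAIN_APPROX_NONE)[0]:
    if cv2.contourArea(cn)<40: continue
    r=cv2.minAreaRect(cn); b=cv2.boxPoints(r); P=[ray(c,p,.014) for p in b]
    print("white",np.round(r[0]),[np.round(np.linalg.norm(P[i]-P[i+1]),3) for i in(0,1)],np.mean(P,0))
m=((hsv[...,0]<14)&(hsv[...,1]>160)&(hsv[...,2]>120)).astype(np.uint8)
for cn in cv2.findContours(m,cv2.RETR_EXTERNAL,cv2.CHAIN_APPROX_NONE)[0]:
    if cv2.contourArea(cn)<20: continue
    r=cv2.minEnclosingCircle(cn); print("bun?",r,cv2.contourArea(cn),ray(c,r[0],.005+.02))
E
```

```text
white [208. 306.] [np.float64(0.057), np.float64(0.016)] [0.2322 0.4056 0.014 ]
white [229. 295.] [np.float64(0.063), np.float64(0.017)] [0.2606 0.3475 0.014 ]
white [ 81. 293.] [np.float64(0.065), np.float64(0.02)] [0.2751 0.7546 0.014 ]
white [281. 265.] [np.float64(0.052), np.float64(0.051)] [0.3395 0.2063 0.014 ]
white [ 83. 262.] [np.float64(0.092), np.float64(0.02)] [0.3604 0.7546 0.014 ]
white [220. 249.] [np.float64(0.083), np.float64(0.021)] [0.3869 0.3732 0.014 ]
white [ 85. 227.] [np.float64(0.091), np.float64(0.02)] [0.4566 0.7547 0.014 ]
white [157. 242.] [np.float64(0.029), np.float64(0.233)] [0.4106 0.552  0.014 ]
white [380. 213.] [np.float64(0.057), np.float64(0.057)] [ 0.477  -0.0725  0.014 ]
white [224. 215.] [np.float64(0.088), np.float64(0.021)] [0.4806 0.3639 0.014 ]
white [630. 240.] [np.float64(0.05), np.float64(0.256)] [ 0.3847 -0.7524  0.014 ]
white [ 88. 194.] [np.float64(0.091), np.float64(0.02)] [0.5524 0.7545 0.014 ]
white [279. 180.] [np.float64(0.122), np.float64(0.007)] [0.5778 0.2077 0.014 ]
white [ 90. 160.] [np.float64(0.093), np.float64(0.02)] [0.
[... 3067 characters left out ...]
09.0, 91.5), 40.660274505615234) 894.0 [0.8357 0.119  0.025 ]
bun? ((440.1217041015625, 77.81444549560547), 27.1477108001709) 546.0 [ 0.8664 -0.2632  0.025 ]
bun? ((67.5, 69.0), 24.253965377807617) 211.5 [0.9277 0.8337 0.025 ]
bun? ((487.80767822265625, 40.80769348144531), 5.928922653198242) 27.0 [ 0.9779 -0.4104  0.025 ]
bun? ((156.6666717529297, 31.33333396911621), 6.7495808601379395) 24.0 [1.0401 0.5724 0.025 ]
bun? ((510.0, 34.5), 18.607892990112305) 165.5 [ 0.9958 -0.4771  0.025 ]
bun? ((334.5, 50.5), 267.5229797363281) 13510.5 [0.9615 0.0415 0.025 ]
bun? ((363.5, 3.5), 14.57748031616211) 124.0 [ 1.1105 -0.0496  0.025 ]
bun? ((237.5, 7.5), 13.58317756652832) 196.0 [1.1101 0.3301 0.025 ]
```

View pics/c1.png

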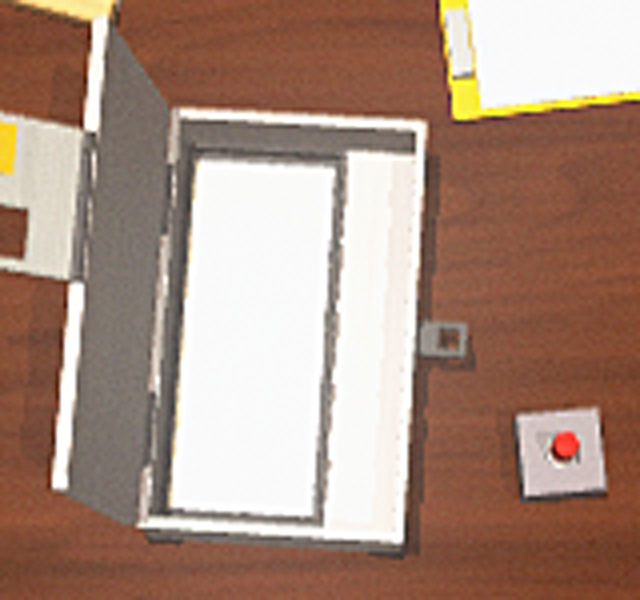

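View pics/c2.png

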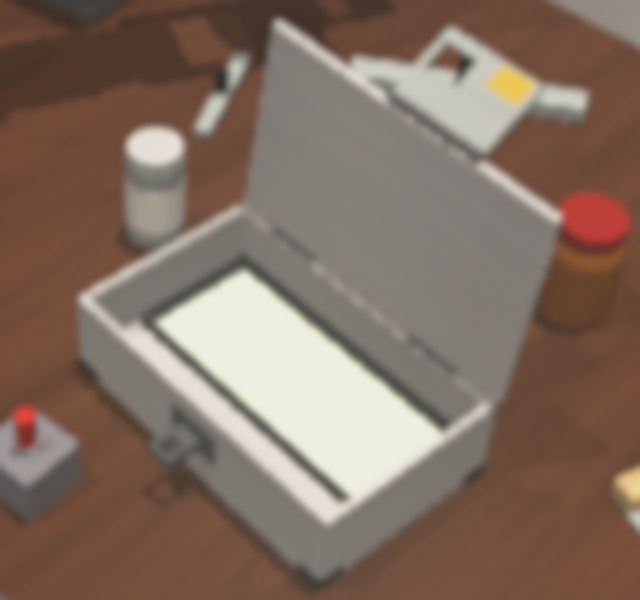

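View pics/c3.png

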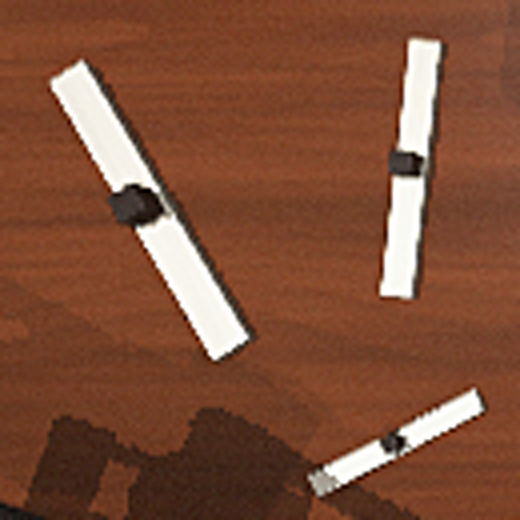

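```bash
cat > m.py <<'E'
from h import *
from scipy.optimize import least_squares
c=cap("top"); 
q=np.array([[428,122],[405,543],[140,527],[172,108]])/4+[240,100]-.4
P=np.array([ray(c,p,.08)[:2] for p in q]); print(P); print([np.linalg.norm(P[i]-P[(i+1)%4]) for i in range(4)])
M=np.array([[145,-88],[-145,-88],[-145,88],[145,88]])/1000
f=lambda x:((M@np.array([[np.cos(x[2]),np.sin(x[2])],[-np.sin(x[2]),np.cos(x[2])]])+x[:2])-P).ravel()
r=least_squares(f,[.56,.13,0]); print(r.x,np.degrees(r.x[2]),f(r.x)*1000)
x=r.x
def W(X): return np.array([x[0]+X[0]*np.cos(x[2])-X[1]*np.sin(x[2]),x[1]+X[0]*np.sin(x[2])+X[1]*np.cos(x[2]),X[2]])
s=cap("scene")
im=[c["img"].copy(),s["img"].copy()]
for X in ([145,-88,80],[-145,-88,80],[-145,88,80],[145,88,80],[0,-112,50],[-135,-32,34],[135,-32,34],[135,82,34],[-135,82,34],[-145,-88,0]):
    for k,cc in enumerate((c,s)):
        p=proj(cc,W(np.array(X)/1000)); X0=(240,100) if k==0 else (270,120)
        print(X,k,(p-X0)*4)
# staple hole
print("staple hole",ray(c,(240+447/4,100+338/4),.05),W((0,-.112,.05)))
E
python3 m.py
```

```text
[[0.6982 0.0153]
 [0.4088 0.0394]
 [0.4236 0.2148]
 [0.7132 0.1914]]
[np.float64(0.2903685111570636), np.float64(0.1760007269352433), np.float64(0.2905061681837543), np.float64(0.1767457098086326)]
[ 0.5609  0.1152 -0.0826] -4.734169901765663 [ 0.0332  0.2514  0.3894  0.0877  0.0658  0.1141 -0.4884 -0.4531]
[145, -88, 80] 0 [426.0326 120.3635]
[145, -88, 80] 1 [319.6972 523.1081]
[-145, -88, 80] 0 [403.2504 540.8152]
[-145, -88, 80] 1 [ 70.2757 296.2725]
[-145, 88, 80] 0 [138.228  525.3053]
[-145, 88, 80] 1 [235.8868 201.8433]
[145, 88, 80] 0 [171.0608 107.0603]
[145, 88, 80] 1 [489.2298 402.7098]
[0, -112, 50] 0 [448.8025 337.4582]
[0, -112, 50] 1 [162.7437 443.8904]
[-135, -32, 34] 0 [321.2931 528.5138]
[-135, -32, 34] 1 [133.4152 311.0003]
[135, -32, 34] 0 [344.6837 149.6559]
[135, -32, 34] 1 [360.7467 512.8919]
[135, 82, 34] 0 [184.6336 141.2243]
[135, 82, 34] 1 [465.8384 437.4913]
[-135, 82, 34] 0 [155.5725 518.8341]
[-135, 82, 34] 1 [236.4699 250.3877]
[-145, -88, 0] 0 [401.4888 552.7899]
[-145, -88, 0] 1 [ 73.9184 363.3656]
staple hole [0.5514 0.0049 0.05  ] [0.5517 0.0036 0.05  ]
```

```bash
python3 - <<'E'
from h import *
c=cap("top"); s=cap("scene")
crop(c,0,270,180,400,4,"pics/g1.png"); crop(s,300,0,440,100,5,"pics/g2.png")
for X in ([.205,.59,.292],[.205,.59,.222],[.238,.684,.292]): print(proj(c,X)*4-[0,1080],(proj(s,X)-[300,0])*5)
hsv=cv2.cvtColor(c["img"],cv2.COLOR_RGB2HSV)
m=np.zeros((400,640),np.uint8); m[155:250,405:505]=(hsv[155:250,405:505,1]>60)
m[:, :]*=1
m=cv2.morphologyEx(m,cv2.MORPH_OPEN,np.ones((5,5)))
sh=cv2.fillConvexPoly(np.zeros_like(m),np.array([[412,172],[484,163],[498,240],[422,247]]),1)
m*=sh
for cn in cv2.findContours(m,cv2.RETR_EXTERNAL,cv2.CHAIN_APPROX_NONE)[0]:
    if cv2.contourArea(cn)<40: continue
    r=cv2.fitEllipse(cn); print("bun",r,cv2.contourArea(cn),ray(c,r[0],.0215))
crop(c,400,150,510,255,5,"pics/b1.png")
# bar grip
d=((hsv[...,2]<70)).astype(np.uint8)
print(cv2.findContours(d[215:250,210:235],cv2.RETR_EXTERNAL,cv2.CHAIN_APPROX_NONE)[0][0].reshape(-1,2).T+np.array([[210],[215]]))
# bar body
m=((hsv[...,2]>150)&(hsv[...,1]<60)).astype(np.uint8); b=np.zeros_like(m); b[195:270,205:240]=m[195:270,205:240]
pts=cv2.findNonZero(b); r=cv2.minAreaRect(pts); bx=cv2.boxPoints(r); P=np.array([ray(c,p,.014) for p in bx]); print("bar",r,P,P.mean(0))
E
```

```text
[368.3879 218.617 ] [292.941  261.6921]
[424.4711 210.455 ] [285.0622 347.9378]
[201.8836 160.1991] [407.237  236.2937]
bun ((438.4117736816406, 229.34410095214844), (19.246105194091797, 19.738515853881836), 62.88115310668945) 296.5 [ 0.425  -0.2306  0.0215]
bun ((480.1024169921875, 224.09970092773438), (18.741857528686523, 20.541933059692383), 88.68000793457031) 300.5 [ 0.4367 -0.3458  0.0215]
bun ((474.13177490234375, 179.67947387695312), (18.85183334350586, 20.252452850341797), 65.75770568847656) 297.5 [ 0.5621 -0.3391  0.0215]
[[216]
 [248]]
bar ((222.21697998046875, 231.68063354492188), (7.654684066772461, 64.49478149414062), 6.546290874481201) [[0.3469 0.3879 0.014 ]
 [0.5259 0.3703 0.014 ]
 [0.5228 0.3487 0.014 ]
 [0.344  0.3668 0.014 ]] [0.4349 0.3684 0.014 ]
```

View pics/g2.png

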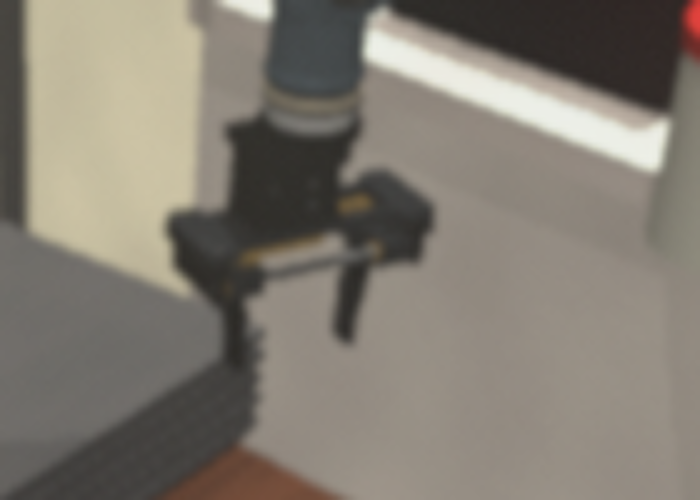

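View pics/b1.png

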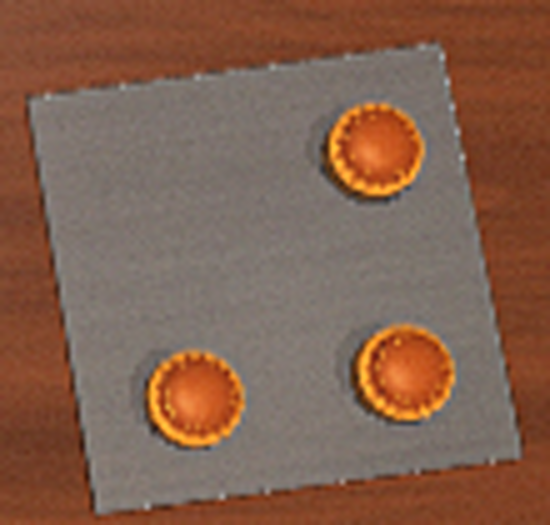

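```bash
cat > go.py <<'E'
# usage: go.py x y z yawdeg [carrier] : grasp point target
import sys
from h import *
C=np.array([.5609,.1152]);A=-0.0826
def W(X): return np.array([C[0]+X[0]*np.cos(A)-X[1]*np.sin(A),C[1]+X[0]*np.sin(A)+X[1]*np.cos(A),X[2]])
def toC(X): d=np.array(X[:2])-C; return np.array([d[0]*np.cos(A)+d[1]*np.sin(A),-d[0]*np.sin(A)+d[1]*np.cos(A),X[2]])
if __name__=="__main__":
    s=bot.read_state(); R=np.array(s["tcp_rot"]); g=s["position"]+.051*R[:,1]
    z=R[:,2]; yaw=np.degrees(np.arctan2(z[1],z[0]))
    print("t",s["time_s"],"grasp",g,"carr",toC(g),"yaw",round(yaw,2),"F",s["force"],"open mm",s["opening"]*87,"joints",np.round(s["joint_positions"],1), "tilt y",R[:,1])
    if len(sys.argv)>1:
        v=list(map(float,sys.argv[1:5])); X=np.array(v[:3])
        if len(sys.argv)>5: X=W(X)
        d=R.T@(X-g)*100; print("target world",X,"tool shift cm",d,"turn about tool y",np.radians(yaw-v[3]))
E
python3 go.py .4349 .3684 .15 -5.6
python3 - <<'E'
from h import *
c=cap("top"); g=cv2.cvtColor(c["img"],cv2.COLOR_RGB2GRAY)[218:245,212:232]
m=(g<45).astype(np.uint8); n,l,st,ce=cv2.connectedComponentsWithStats(m); print(st,ce+[212,218])
for z in(.03,.046): print(ray(c,(221,230.8),z))
E
python3 -m pendant '[[[0,0,0],[0,0.11,0],0],[[0,0,0],[0,0.11,0],0],[[0,0,0],[0,0.11,0],0],[[0,0,0],[0,0.11,0],0],[[0,0,0],[0,0.11,0],0],[[0,0,0],[0,0.11,0],0],[[0,0,0],[0,0.11,0],0],[[0,0,0],[0,0.11,0],0],[[0,0,0],[0,0.11,0],0],[[0,0,0],[0,0.11,0],0],[[0,0,0],[0,0.11,0],0],[[0,0,0],[0,0.11,0],0],[[0,0,0],[0,0.014,0],0],[[0,0,0],[0,0,0],0]]'
python3 go.py .4349 .3684 .15 -5.6
```

```text
t 0.4 grasp [0.2052 0.5902 0.2411] carr [-0.3936  0.444   0.2411] yaw 70.82 F [0.1864 0.5498 0.3948] open mm 87.24858178206294 joints [ 60.6  30.2  82.1   0.   67.7 -10.2] tilt y [-0.0002 -0.0003 -1.    ]
target world [0.4349 0.3684 0.15  ] tool shift cm [ 28.9793   9.1101 -13.4014] turn about tool y 1.3337783804216279
[[  0   0  20  27 524]
 [  7   4   1   1   1]
 [ 10  10   3   6  13]
 [  8  15   1   1   1]
 [ 15  18   1   1   1]] [[221.4542 231.0115]
 [219.     222.    ]
 [223.2308 230.6923]
 [220.     233.    ]
 [227.     236.    ]]
[0.4345 0.3685 0.03  ]
[0.4326 0.365  0.046 ]
time_s: 1.62
position: [0.2053, 0.5903, 0.2923]
tcp_rot: [[-0.096, -0.0, 0.995], [-0.995, 0.0, -0.096], [-0.0, -1.0, -0.0]]
force: [-0.7, -0.4, 0.8]
opening: 1.0
t 1.6167 grasp [0.2053 0.5903 0.2413] carr [-0.3936  0.4441  0.2413] yaw -5.5 F [-0.7348 -0.3803  0.8155] open mm 87.0346960907413 joints [60.6 30.2 82.1  0.  67.7 66.1] tilt y [-0.  0. -1.]
target world [0.4349 0.3684 0.15  ] tool shift cm [19.8872  9.1265 24.9786] turn about tool y 0.0017856176472974138
```

```bash

python3 -m pendant '[[[2,0,2.5],[0,0,0],0.3],[[2,0,2.5],[0,0,0],0.3],[[2,0,2.5],[0,0,0],0.3],[[2,0,2.5],[0,0,0],0.3],[[2,0,2.5],[0,0,0],0.3],[[2,0,2.5],[0,0,0],0.3],[[2,0,2.5],[0,0,0],0.3],[[2,0,2.5],[0,0,0],0.3],[[2,0,2.5],[0,0,0],0.3],[[1.9,0,2.5],[0,0,0],0.3],[[0,3,0],[0,0,0],0.3],[[0,3,0],[0,0,0],0.3],[[0,3,0],[0,0,0],0.3],[[0,3,0],[0,0,0],0.3],[[0,3,0],[0,0,0],0.3],[[0,0,0],[0,0,0],0.3],[[0,0,0],[0,0,0],0.3]]'
python3 go.py .4349 .3684 .037 -5.6
python3 - <<'E'
from h import *
c=cap("top");s=cap("scene"); crop(c,170,180,290,290,5,"pics/d1.png"); crop(s,270,80,400,180,5,"pics/d2.png")
E
```

```text
time_s: 3.03
position: [0.434, 0.3674, 0.1411]
tcp_rot: [[-0.096, -0.003, 0.995], [-0.995, -0.002, -0.096], [0.002, -1.0, -0.003]]
force: [0.6, -0.0, 0.2]
opening: 0.701
t 3.0333 grasp [0.4338 0.3673 0.0901] carr [-0.1475  0.2407  0.0901] yaw -5.53 F [ 0.5719 -0.0394  0.1714] open mm 61.00724966061613 joints [29.  38.3 97.   0.  44.9 34.5] tilt y [-0.0034 -0.0019 -1.    ]
target world [0.4349 0.3684 0.037 ] tool shift cm [-0.1359  5.3112  0.1172] turn about tool y 0.0011834251090936212
```

View pics/d1.png

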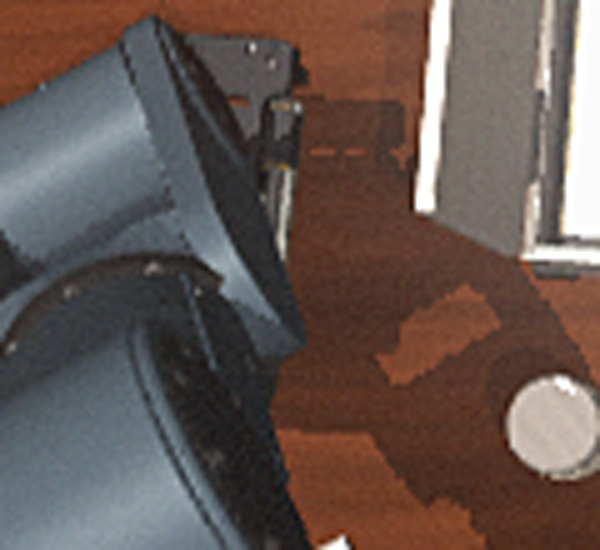

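View pics/d2.png

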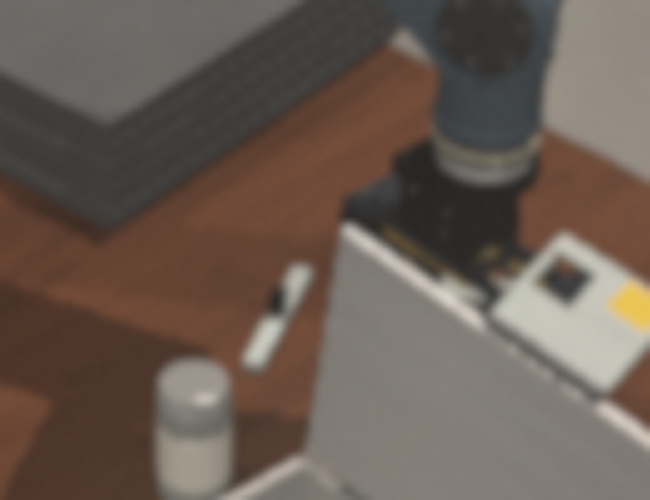

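```bash

python3 -m pendant '[[[-0.13,1,0.12],[0,0,0],0.3],[[0,2,0],[0,0,0],0.3],[[0,1.5,0],[0,0,0],0.3],[[0,0.8,0],[0,0,0],0.3],[[0,0,0],[0,0,0],0.3],[[0,0,0],[0,0,0],1],[[0,0,0],[0,0,0],1],[[0,0,0],[0,0,0],1],[[0,0,0],[0,0,0],1],[[0,0,0],[0,0,0],1],[[0,0,0],[0,0,0],1]]'
python3 go.py
```

```text
time_s: 4.05
position: [0.4361, 0.3691, 0.0897]
tcp_rot: [[-0.098, 0.001, 0.995], [-0.995, 0.0, -0.098], [-0.0, -1.0, 0.001]]
force: [0.5, 0.1, -0.1]
opening: 0.328
t 4.05 grasp [0.4362 0.3691 0.0387] carr [-0.1452  0.2427  0.0387] yaw -5.61 F [ 0.4682  0.1067 -0.1322] open mm 28.52515021066675 joints [29.  43.3 97.8 -0.  38.8 34.6] tilt y [ 0.0007  0.0004 -1.    ]
```

```bash

python3 -m pendant '[[[0,0,0],[0,0,0],1],[[0,0,0],[0,0,0],1],[[0,0,0],[0,0,0],1],[[0,0,0],[0,0,0],1],[[0,0,0],[0,0,0],1],[[0,0,0],[0,0,0],1]]'
python3 go.py
python3 -m pendant '[[[0,-0.5,0],[0,0,0],1],[[0,-1,0],[0,0,0],1],[[0,-2,0],[0,0,0],1],[[0,0,0],[0,0,0],1],[[0,0,0],[0,0,0],1]]'
python3 go.py
```

```text
time_s: 4.55
position: [0.4358, 0.3689, 0.0893]
tcp_rot: [[-0.098, -0.0, 0.995], [-0.995, -0.0, -0.098], [0.0, -1.0, -0.0]]
force: [-0.5, -0.5, 1.5]
opening: 0.178
t 4.55 grasp [0.4358 0.3689 0.0383] carr [-0.1456  0.2426  0.0383] yaw -5.61 F [-0.537  -0.5184  1.451 ] open mm 15.49390496886669 joints [29.  43.3 97.8  0.  38.8 34.6] tilt y [-0.0003 -0.0001 -1.    ]
time_s: 4.97
position: [0.4368, 0.3694, 0.1253]
tcp_rot: [[-0.098, 0.003, 0.995], [-0.995, 0.002, -0.098], [-0.002, -1.0, 0.003]]
force: [0.6, -0.9, -3.9]
opening: 0.181
t 4.9667 grasp [0.4369 0.3695 0.0743] carr [-0.1445  0.2432  0.0743] yaw -5.61 F [ 0.5967 -0.8715 -3.879 ] open mm 15.736449100186503 joints [29.  39.9 97.2 -0.  42.8 34.6] tilt y [ 0.0029  0.0015 -1.    ]
```

```bash

python3 -m pendant '[[[0,-2.9,0],[0,0,0],1],[[0,-2.9,0],[0,0,0],1],[[0,-2.9,0],[0,0,0],1],[[0,-2.9,0],[0,0,0],1],[[0,-2.9,0],[0,0,0],1],[[0,-2.9,0],[0,0,0],1],[[0,-2.9,0],[0,0,0],1],[[0,-2.9,0],[0,0,0],1],[[0,-2.9,0],[0,0,0],1],[[0,0,0],[0.0,-0.015,0],1],[[0,0,0],[0,0,0],1],[[0,0,0],[0,0,0],1]]'
python3 go.py 0 -.050 .30 -4.73 c
```

```text
time_s: 5.97
position: [0.435, 0.3683, 0.3831]
tcp_rot: [[-0.083, -0.004, 0.997], [-0.997, -0.002, -0.083], [0.002, -1.0, -0.004]]
force: [0.1, -0.7, -4.1]
opening: 0.18
t 5.9667 grasp [0.4348 0.3682 0.3321] carr [-0.1466  0.2417  0.3321] yaw -4.76 F [ 0.0676 -0.7312 -4.0897] open mm 15.687045690534623 joints [29.  20.7 83.3 -0.  76.2 33.8] tilt y [-0.0037 -0.0021 -1.    ]
target world [0.5568 0.0654 0.3   ] tool shift cm [29.1586  3.2269 14.685 ] turn about tool y -0.0005849571896154748
```

```bash

python3 -m pendant '[[[2.92,0,1.47],[0,0,0],1],[[2.92,0,1.47],[0,0,0],1],[[2.92,0,1.47],[0,0,0],1],[[2.92,0,1.47],[0,0,0],1],[[2.92,0,1.47],[0,0,0],1],[[2.92,0,1.47],[0,0,0],1],[[2.92,0,1.47],[0,0,0],1],[[2.92,0,1.47],[0,0,0],1],[[2.92,0,1.47],[0,0,0],1],[[2.92,0,1.47],[0,0,0],1],[[0,0,0],[0,0,0],1],[[0,0,0],[0,0,0],1]]'
python3 go.py 0 -.050 .14 -4.73 c
python3 - <<'E'
from h import *
c=cap("top");s=cap("scene"); crop(c,220,90,400,250,4,"pics/e1.png"); crop(s,250,80,430,270,3,"pics/e2.png")
E
```

```text
time_s: 6.97
position: [0.5579, 0.064, 0.3821]
tcp_rot: [[-0.087, -0.006, 0.996], [-0.996, 0.001, -0.087], [-0.0, -1.0, -0.006]]
force: [-0.5, 1.2, -3.8]
opening: 0.178
t 6.9667 grasp [0.5576 0.064  0.3311] carr [ 0.0009 -0.0513  0.3311] yaw -4.97 F [-0.5112  1.1673 -3.8219] open mm 15.519861538160406 joints [-4.9 20.  84.5  0.  75.8  0.1] tilt y [-0.006   0.0006 -1.    ]
target world [0.5568 0.0654 0.14  ] tool shift cm [-0.1258 19.1109  0.0248] turn about tool y -0.004256044369258036
```

View pics/e1.png

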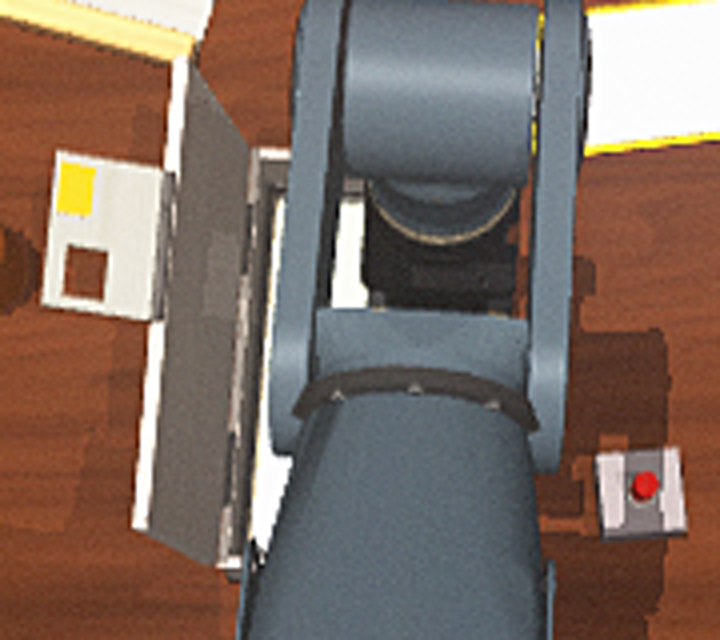

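View pics/e2.png

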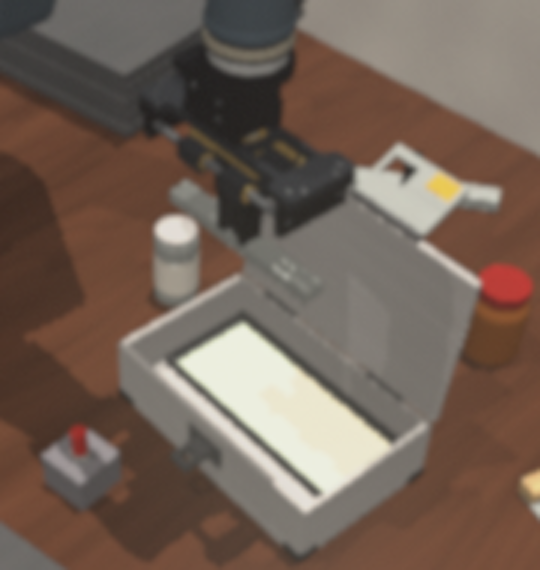

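```bash

python3 -m pendant '[[[0,2.8,0],[0,-0.004,0],1],[[0,2.8,0],[0,0,0],1],[[0,2.8,0],[0,0,0],1],[[0,2.8,0],[0,0,0],1],[[0,2.8,0],[0,0,0],1],[[0,2.8,0],[0,0,0],1],[[0,2.8,0],[0,0,0],1],[[0,2,0],[0,0,0],1],[[0,2,0],[0,0,0],1],[[0,0,0],[0,0,0],1],[[0,0,0],[0,0,0],1]]'
python3 go.py 0 -.0500 .062 -4.73 c
python3 - <<'E'
from h import *
c=cap("top");s=cap("scene"); crop(c,240,90,400,250,4,"pics/f1.png"); crop(s,250,100,430,270,4,"pics/f2.png")
E
```

```text
time_s: 7.98
position: [0.5569, 0.0671, 0.1481]
tcp_rot: [[-0.077, -0.004, 0.997], [-0.997, 0.0, -0.077], [-0.0, -1.0, -0.004]]
force: [0.8, -1.4, -2.6]
opening: 0.182
t 7.9833 grasp [0.5567 0.0671 0.0971] carr [-0.0002 -0.0483  0.0971] yaw -4.43 F [ 0.8423 -1.3911 -2.5859] open mm 15.821831946429255 joints [-4.5 37.2 98.   0.  45.  -0.1] tilt y [-0.004   0.0005 -1.    ]
target world [0.5568 0.0654 0.062 ] tool shift cm [0.1717 3.5092 0.0327] turn about tool y 0.005310183377227333
```

View pics/f2.png

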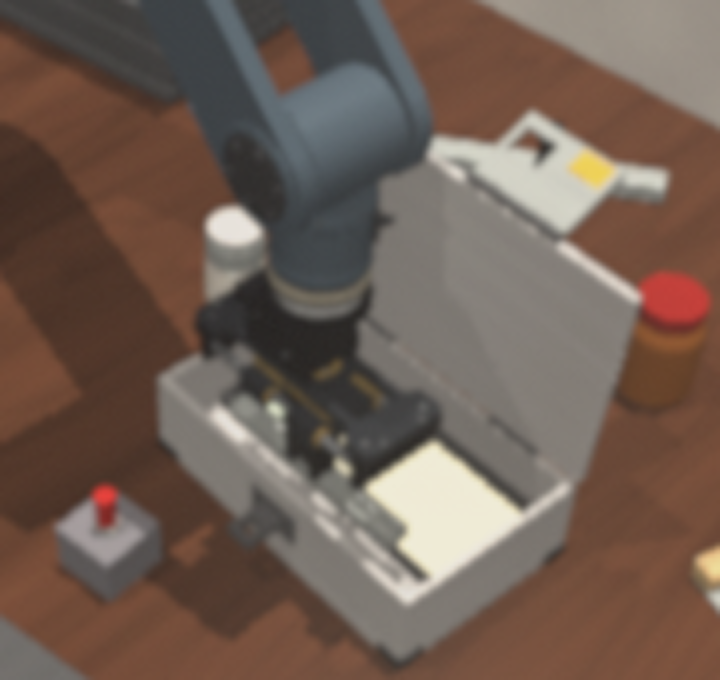

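```bash

python3 -m pendant '[[[0.2,1,0],[0,0.003,0],1],[[0,1,0],[0,0,0],1],[[0,1,0],[0,0,0],1],[[0,0.4,0],[0,0,0],1],[[0,0,0],[0,0,0],1],[[0,0,0],[0,0,0],1],[[0,0,0],[0,0,0],1],[[0,0,0],[0,0,0],1]]'
python3 go.py 0 -.0430 .058 -4.73 c
```

```text
time_s: 8.75
position: [0.5584, 0.0637, 0.1156]
tcp_rot: [[-0.082, 0.001, 0.997], [-0.997, -0.0, -0.082], [-0.0, -1.0, 0.001]]
force: [-0.0, 0.2, -2.9]
opening: 0.177
t 8.75 grasp [0.5585 0.0637 0.0646] carr [ 0.0018 -0.0515  0.0646] yaw -4.7 F [-0.0013  0.1997 -2.907 ] open mm 15.400517983240176 joints [-4.9 40.4 98.8  0.  40.8 -0.2] tilt y [ 0.0008 -0.0001 -1.    ]
target world [0.5574 0.0723 0.058 ] tool shift cm [-0.8496  0.6571 -0.1833] turn about tool y 0.0005131714055256289
```

```bash

python3 -m pendant '[[[0,0.3,0],[0,0,0],1],[[0,0.2,0],[0,0,0],1],[[0,0,0],[0,0,0],1],[[0,0,0],[0,0,0],1]]'
python3 -m pendant '[[[0,0.1,0],[0,0,0],1],[[0,0,0],[0,0,0],1]]'
python3 -m pendant '[[[0,0.1,0],[0,0,0],1],[[0,0,0],[0,0,0],1],[[0,0,0],[0,0,0],1]]'
python3 go.py 0 -.0430 .058 -4.73 c
```

```text
time_s: 9.08
position: [0.5583, 0.0638, 0.1104]
tcp_rot: [[-0.082, 0.001, 0.997], [-0.997, -0.0, -0.082], [0.0, -1.0, 0.001]]
force: [0.4, 0.9, -1.4]
opening: 0.182
time_s: 9.25
position: [0.5583, 0.0639, 0.1101]
tcp_rot: [[-0.082, 0.001, 0.997], [-0.997, -0.0, -0.082], [0.0, -1.0, 0.001]]
force: [-1.3, 0.4, 3.2]
opening: 0.183
time_s: 9.5
position: [0.5583, 0.0639, 0.11]
tcp_rot: [[-0.081, 0.001, 0.997], [-0.997, -0.0, -0.081], [0.0, -1.0, 0.001]]
force: [-2.9, 0.3, 11.8]
opening: 0.183
t 9.5 grasp [0.5583 0.0639 0.059 ] carr [ 0.0017 -0.0513  0.059 ] yaw -4.67 F [-2.8866  0.2658 11.7733] open mm 15.940582529271436 joints [-4.9 40.9 98.9  0.  40.1 -0.2] tilt y [ 0.0011 -0.0001 -1.    ]
target world [0.5574 0.0723 0.058 ] tool shift cm [-0.8322  0.1026 -0.165 ] turn about tool y 0.00104042584217772
```

```bash

python3 -m pendant '[[[0,-0.13,0],[0,0,0],1],[[-0.3,0,0],[0,0,0],1],[[-0.3,0,0],[0,0,0],1],[[0,0,0],[0,0,0],1]]'
python3 -m pendant '[[[-0.15,0,0],[0,0,0],1],[[0,0,0],[0,0,0],1],[[0,0,0],[0,0,0],1]]'
python3 -m pendant '[[[-0.1,0,0],[0,0,0],1],[[0,0,0],[0,0,0],1],[[0,0,0],[0,0,0],1]]'
python3 go.py 0 -.0430 .058 -4.73 c
```

```text
time_s: 9.83
position: [0.5591, 0.0695, 0.11]
tcp_rot: [[-0.082, 0.001, 0.997], [-0.997, -0.001, -0.081], [0.001, -1.0, 0.001]]
force: [-0.7, -4.0, 4.7]
opening: 0.178
time_s: 10.08
position: [0.5592, 0.0704, 0.1099]
tcp_rot: [[-0.081, 0.001, 0.997], [-0.997, -0.002, -0.081], [0.002, -1.0, 0.001]]
force: [-0.6, -5.6, 4.2]
opening: 0.182
time_s: 10.33
position: [0.5592, 0.0706, 0.1099]
tcp_rot: [[-0.081, 0.0, 0.997], [-0.997, -0.003, -0.081], [0.003, -1.0, 0.001]]
force: [-1.4, -8.5, 4.1]
opening: 0.181
t 10.3333 grasp [0.5592 0.0704 0.0589] carr [ 0.002  -0.0447  0.0589] yaw -4.62 F [-1.411  -8.5472  4.1294] open mm 15.733267640817521 joints [-4.1 41.  98.6 -0.2 40.3  0.7] tilt y [ 0.0005 -0.0028 -1.    ]
target world [0.5574 0.0723 0.058 ] tool shift cm [-0.1745  0.0922 -0.2037] turn about tool y 0.0018992652347850714
```

```bash

python3 -m pendant '[[[-0.05,0,0],[0,0,0],1],[[0.05,0,0],[0,0,0],1],[[0.05,0.05,0],[0,0,0],1],[[0,0,0],[0,0,0],0.75],[[0,0,0],[0,0,0],0.7],[[0,0,0],[0,0,0],0.65],[[0,0,0],[0,0,0],0.6],[[0,0,0],[0,0,0],0.6],[[0,0,0],[0,0,0],0.6],[[0,-1,0],[0,0,0],0.6],[[0,-2,0],[0,0,0],0.6],[[0,-3,0],[0,0,0],0.6],[[0,-3,0],[0,0,0],0.6],[[0,-3,0],[0,0,0],0.6],[[0,-3,0],[0,0,0],0.6],[[0,0,0],[0,0,0],0.3],[[0,0,0],[0,0,0],0.3]]'
python3 go.py .425 -.2306 .12 -4.73
```

```text
time_s: 11.75
position: [0.5597, 0.0718, 0.2617]
tcp_rot: [[-0.082, 0.006, 0.997], [-0.997, -0.0, -0.082], [-0.0, -1.0, 0.006]]
force: [-0.0, -0.4, -1.2]
opening: 0.475
t 11.75 grasp [0.56   0.0718 0.2107] carr [ 0.0026 -0.0433  0.2107] yaw -4.69 F [-0.0318 -0.4298 -1.1518] open mm 41.31482253582736 joints [-4.  27.6 92.9  0.  59.1  0.7] tilt y [ 0.0055 -0.0003 -1.    ]
target world [ 0.425  -0.2306  0.12  ] tool shift cm [ 31.2425   9.0087 -11.0305] turn about tool y 0.0007605156478617439
```

```bash

python3 -m pendant '[[[3.12,0,-1.1],[0,0,0],0],[[3.12,0,-1.1],[0,0,0],0],[[3.12,0,-1.1],[0,0,0],0],[[3.12,0,-1.1],[0,0,0],0],[[3.12,0,-1.1],[0,0,0],0],[[3.12,0,-1.1],[0,0,0],0],[[3.12,0,-1.1],[0,0,0],0],[[3.12,0,-1.1],[0,0,0],0],[[3.12,0,-1.1],[0,0,0],0],[[3.12,0,-1.1],[0,0,0],0],[[0,3,0],[0,0,0],0],[[0,3,0],[0,0,0],0],[[0,3,0],[0,0,0],0],[[0,0,0],[0,0,0],0],[[0,0,0],[0,0,0],0]]'
cat > look.py <<'E'
import sys
from go import *
c=cap("top");s=cap("scene"); n=sys.argv[1]
crop(c,230,90,400,250,4,f"pics/{n}t.png"); crop(s,250,100,430,270,4,f"pics/{n}s.png")
hsv=cv2.cvtColor(c["img"],cv2.COLOR_RGB2HSV)
m=((hsv[...,1]>60)).astype(np.uint8); m=cv2.morphologyEx(m,cv2.MORPH_OPEN,np.ones((5,5)))
sh=cv2.fillConvexPoly(np.zeros_like(m),np.array([[412,172],[484,163],[498,240],[422,247]]),1)
a=m*sh
m2=((hsv[...,0]<22)&(hsv[...,1]>110)&(hsv[...,2]>90)).astype(np.uint8)
pa=np.array([proj(c,W((x,y,.045))) for x,y in((-.13,-.03),(.13,-.03),(.13,.08),(-.13,.08))]).astype(np.int32)
b=m2*cv2.fillConvexPoly(np.zeros_like(m),pa,1)
for nm,mm,z in(("sheet",a,.0215),("pan",b,.023+.0165)):
    for cn in cv2.findContours(mm,cv2.RETR_EXTERNAL,cv2.CHAIN_APPROX_NONE)[0]:
        if cv2.contourArea(cn)<120: continue
        r=cv2.fitEllipse(cn); p=ray(c,r[0],z); print(nm,np.round(r[0],1),np.round(r[1],1),cv2.contourArea(cn),"world",p,"carr",toC(p))
E
python3 look.py l1; python3 go.py .425 -.2306 .027 -4.73
```

```text
time_s: 13.0
position: [0.4222, -0.229, 0.1672]
tcp_rot: [[-0.082, -0.005, 0.997], [-0.997, 0.005, -0.082], [-0.004, -1.0, -0.005]]
force: [0.5, 1.1, -0.0]
opening: 0.996
sheet [476.2 176.9] [12.3 18.7] 164.0 world [ 0.5698 -0.3454  0.0215] carr [ 0.0469 -0.4583  0.0215]
t 13.1 grasp [ 0.4239 -0.2302  0.1187] carr [-0.108  -0.3556  0.1187] yaw -4.68 F [-0.02   -0.1353  0.0251] open mm 86.68177094916327 joints [-41.8  31.  108.7  -0.   40.2 -37.1] tilt y [ 0.0004 -0.0003 -1.    ]
target world [ 0.425  -0.2306  0.027 ] tool shift cm [0.024  9.166  0.1089] turn about tool y 0.0009448150557210108
```

View pics/l1t.png

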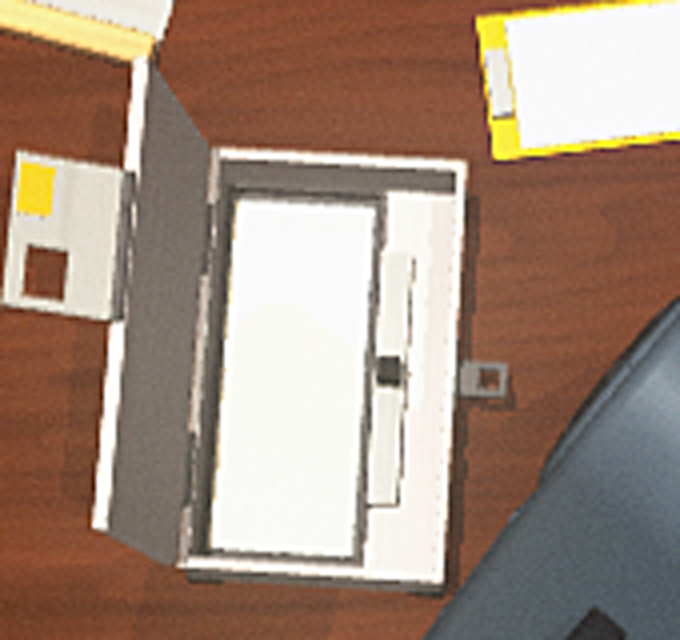

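View pics/l1s.png

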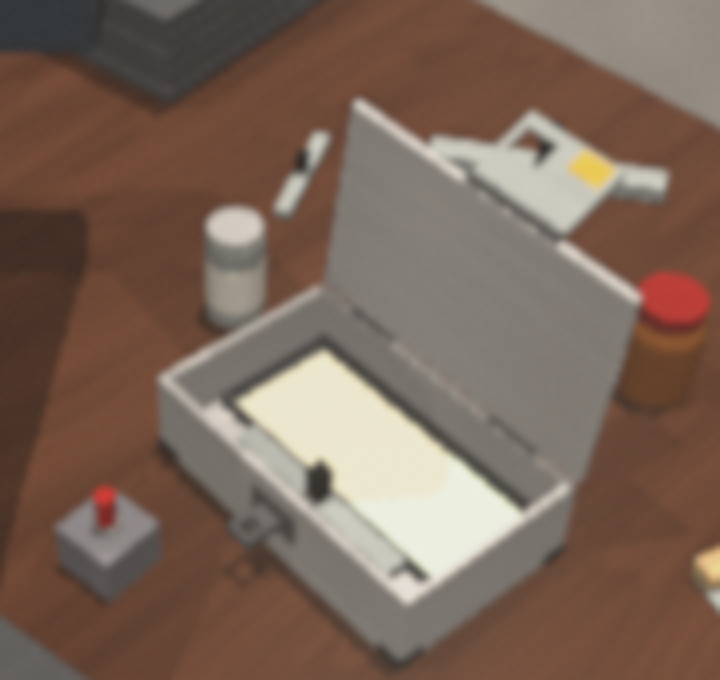

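```bash

python3 -m pendant '[[[0,3,0.1],[0,0,0],0],[[0,3,0],[0,0,0],0],[[0,2,0],[0,0,0],0],[[0,1.1,0],[0,0,0],0],[[0,0,0],[0,0,0],0],[[0,0,0],[0,0,0],0.7],[[0,0,0],[0,0,0],0.7],[[0,0,0],[0,0,0],0.7],[[0,0,0],[0,0,0],0.7],[[0,0,0],[0,0,0],0.7],[[0,0,0],[0,0,0],0.7],[[0,0,0],[0,0,0],0.7],[[0,0,0],[0,0,0],0.7]]'
python3 go.py
```

```text
time_s: 14.18
position: [0.4247, -0.2304, 0.0785]
tcp_rot: [[-0.082, 0.001, 0.997], [-0.997, -0.001, -0.082], [0.0, -1.0, 0.001]]
force: [-0.4, 0.8, 5.2]
opening: 0.586
t 14.1833 grasp [ 0.4248 -0.2304  0.0275] carr [-0.1071 -0.3557  0.0275] yaw -4.71 F [-0.355   0.8136  5.2143] open mm 50.98296516395546 joints [-41.8  41.5 110.9   0.   27.5 -37.1] tilt y [ 0.0007 -0.0005 -1.    ]
```

```bash

python3 -m pendant '[[[0,-1,0],[0,0,0],0.7],[[0,-3,0],[0,0,0],0.7],[[0,-3,0],[0,0,0],0.7],[[0,-3,0],[0,0,0],0.7],[[0,-3,0],[0,0,0],0.7],[[0,0,0],[0,0,0],0.7],[[0,0,0],[0,0,0],0.7]]'
python3 go.py .080 .012 .16 -4.73 c; python3 look.py l2
```

```text
time_s: 14.77
position: [0.4251, -0.2307, 0.2099]
tcp_rot: [[-0.082, 0.003, 0.997], [-0.997, -0.003, -0.082], [0.003, -1.0, 0.003]]
force: [-0.6, 0.0, -1.2]
opening: 0.582
t 14.7667 grasp [ 0.4252 -0.2308  0.1589] carr [-0.1067 -0.356   0.1589] yaw -4.69 F [-0.5618  0.0325 -1.1845] open mm 50.65629578247412 joints [-41.8  26.8 106.9  -0.   46.  -37.1] tilt y [ 0.0032 -0.0029 -1.    ]
target world [0.6416 0.1206 0.16  ] tool shift cm [-36.7876  -0.1442  18.6954] turn about tool y 0.0007679022538421277
```

```bash

python3 -m pendant '[[[-3.06,0,1.56],[0,0,0],0.7],[[-3.06,0,1.56],[0,0,0],0.7],[[-3.06,0,1.56],[0,0,0],0.7],[[-3.06,0,1.56],[0,0,0],0.7],[[-3.06,0,1.56],[0,0,0],0.7],[[-3.06,0,1.56],[0,0,0],0.7],[[-3.06,0,1.56],[0,0,0],0.7],[[-3.06,0,1.56],[0,0,0],0.7],[[-3.06,0,1.56],[0,0,0],0.7],[[-3.06,0,1.56],[0,0,0],0.7],[[-3.06,0,1.56],[0,0,0],0.7],[[-3.06,0,1.56],[0,0,0],0.7],[[0,0,0],[0,0,0],0.7],[[0,0,0],[0,0,0],0.7],[[0,0,0],[0,0,0],0.7]]'
python3 go.py .080 .012 .0465 -4.73 c; python3 look.py l2
```

```text
time_s: 16.12
position: [0.6397, 0.1202, 0.2057]
tcp_rot: [[-0.081, -0.005, 0.997], [-0.997, -0.001, -0.081], [0.001, -1.0, -0.005]]
force: [0.4, 0.8, 0.1]
opening: 0.583
t 16.1167 grasp [0.6394 0.1202 0.1547] carr [0.0779 0.0115 0.1547] yaw -4.66 F [0.3771 0.8212 0.0584] open mm 50.691682640736495 joints [ 0.8 38.  82.3 -0.  60.   5.5] tilt y [-0.0052 -0.0006 -1.    ]
target world [0.6416 0.1206 0.0465] tool shift cm [-0.0644 10.8174  0.2701] turn about tool y 0.0011967977684295866
sheet [480.1 224.1] [18.8 20.5] 300.5 world [ 0.4366 -0.3459  0.0215] carr [-0.0858 -0.4698  0.0215]
sheet [474.1 179.7] [18.9 20.1] 295.5 world [ 0.562  -0.339   0.0215] carr [ 0.0386 -0.4525  0.0215]
```

View pics/l2s.png

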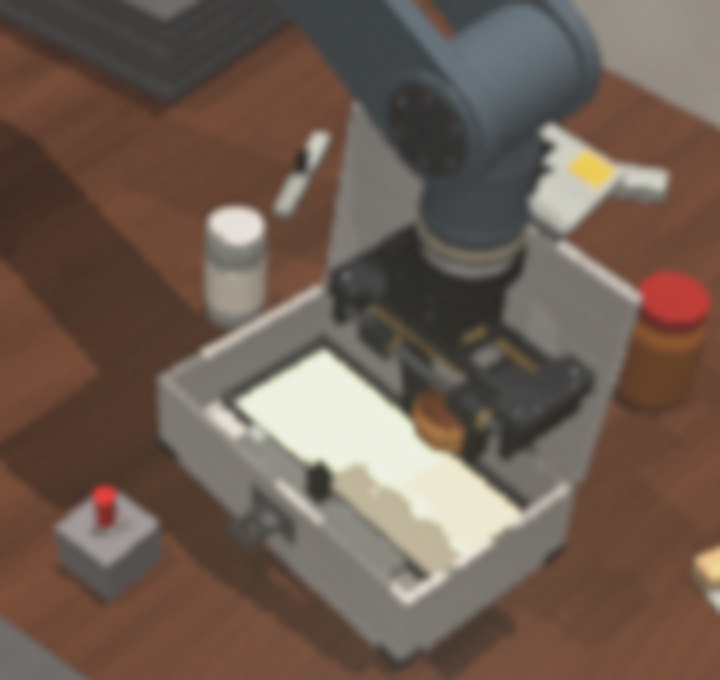

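```bash

python3 -m pendant '[[[0,2.5,0.2],[0,0,0],0.7],[[0,2.5,0],[0,0,0],0.7],[[0,2.5,0],[0,0,0],0.7],[[0,1.5,0],[0,0,0],0.7],[[0,0.9,0],[0,0,0],0.7],[[0,0.5,0],[0,0,0],0.7],[[0,0,0],[0,0,0],0.7],[[0,0,0],[0,0,0],0.7],[[0,0,0],[0,0,0],0.7]]'
python3 go.py .080 .012 .0460 -4.73 c
```

```text
time_s: 16.97
position: [0.644, 0.12, 0.1054]
tcp_rot: [[-0.082, 0.002, 0.997], [-0.997, 0.0, -0.082], [-0.0, -1.0, 0.002]]
force: [0.0, 0.1, -0.7]
opening: 0.586
t 16.9667 grasp [0.6442 0.12   0.0544] carr [0.0826 0.0117 0.0544] yaw -4.72 F [ 0.0478  0.087  -0.6514] open mm 50.978995589943025 joints [ 0.8 45.9 84.8  0.  49.2  5.5] tilt y [ 0.0025  0.     -1.    ]
target world [0.6416 0.1206 0.046 ] tool shift cm [-0.033   0.8358 -0.2597] turn about tool y 0.0002451048905793931
```

```bash

python3 -m pendant '[[[0,0.4,-0.2],[0,0,0],0.7],[[0,0.3,0],[0,0,0],0.7],[[0,0,0],[0,0,0],0.7],[[0,0,0],[0,0,0],0.7]]'
python3 -m pendant '[[[0,0.1,0],[0,0,0],0.7],[[0,0,0],[0,0,0],0.7],[[0,0,0],[0,0,0],0.7]]'
python3 go.py .080 .012 .0460 -4.73 c
```

```text
time_s: 17.3
position: [0.641, 0.1205, 0.097]
tcp_rot: [[-0.082, -0.0, 0.997], [-0.997, -0.0, -0.082], [0.0, -1.0, -0.0]]
force: [-0.5, -0.3, -1.2]
opening: 0.582
time_s: 17.55
position: [0.6414, 0.1205, 0.0966]
tcp_rot: [[-0.082, 0.001, 0.997], [-0.997, 0.0, -0.082], [-0.0, -1.0, 0.001]]
force: [-0.7, 1.1, 2.7]
opening: 0.583
t 17.55 grasp [0.6414 0.1205 0.0456] carr [0.0798 0.0119 0.0456] yaw -4.7 F [-0.6808  1.0931  2.6774] open mm 50.739596217547565 joints [ 0.8 46.6 85.2  0.  48.2  5.5] tilt y [ 0.0005  0.0001 -1.    ]
target world [0.6416 0.1206 0.046 ] tool shift cm [-0.0116 -0.0428  0.0203] turn about tool y 0.0006090252063787967
```

```bash

python3 -m pendant '[[[0,0,0],[0,0,0],0.36],[[0,0,0],[0,0,0],0.32],[[0,0,0],[0,0,0],0.28],[[0,0,0],[0,0,0],0.28],[[0,0,0],[0,0,0],0.28],[[0,-1,0],[0,0,0],0.28],[[0,-2,0],[0,0,0],0.28],[[0,-3,0],[0,0,0],0.28],[[0,-3,0],[0,0,0],0.28],[[0,-3,0],[0,0,0],0.1],[[0,0,0],[0,0,0],0],[[0,0,0],[0,0,0],0],[[0,0,0],[0,0,0],0]]'
python3 go.py .562 -.339 .12 -4.73 
```

```text
time_s: 18.63
position: [0.6408, 0.1203, 0.2163]
tcp_rot: [[-0.082, -0.0, 0.997], [-0.997, -0.0, -0.082], [0.0, -1.0, -0.0]]
force: [0.1, -0.5, -0.0]
opening: 0.939
t 18.6333 grasp [0.6408 0.1203 0.1653] carr [0.0792 0.0117 0.1653] yaw -4.7 F [ 0.0627 -0.5097 -0.008 ] open mm 81.70526288020673 joints [ 0.8 37.2 81.9 -0.  60.9  5.5] tilt y [-0.0002 -0.     -1.    ]
target world [ 0.562 -0.339  0.12 ] tool shift cm [46.4242  4.5347 -4.087 ] turn about tool y 0.0005870183680992191
```

```bash

python3 -m pendant '[[[3.32,0,-0.29],[0,0,0],0],[[3.32,0,-0.29],[0,0,0],0],[[3.32,0,-0.29],[0,0,0],0],[[3.32,0,-0.29],[0,0,0],0],[[3.32,0,-0.29],[0,0,0],0],[[3.32,0,-0.29],[0,0,0],0],[[3.32,0,-0.29],[0,0,0],0],[[3.32,0,-0.29],[0,0,0],0],[[3.32,0,-0.29],[0,0,0],0],[[3.32,0,-0.29],[0,0,0],0],[[3.32,0,-0.29],[0,0,0],0],[[3.32,0,-0.29],[0,0,0],0],[[3.32,0,-0.29],[0,0,0],0],[[3.26,0,-0.29],[0,0,0],0],[[0,3,0],[0,0,0],0],[[0,1.5,0],[0,0,0],0],[[0,0,0],[0,0,0],0],[[0,0,0],[0,0,0],0],[[0,0,0],[0,0,0],0]]'
python3 look.py l3; python3 go.py .562 -.339 .0275 -4.73 
```

```text
time_s: 20.22
position: [0.5629, -0.3386, 0.1708]
tcp_rot: [[-0.081, -0.0, 0.997], [-0.997, 0.0, -0.081], [-0.0, -1.0, -0.001]]
force: [-0.2, -0.5, 0.4]
opening: 1.003
pan [309.4 155. ] [17.4 17.9] 241.5 world [0.6411 0.1206 0.0395] carr [0.0794 0.012  0.0395]
t 20.3167 grasp [ 0.5635 -0.3389  0.121 ] carr [ 0.0401 -0.4523  0.121 ] yaw -4.65 F [ 0.0282 -0.0696 -0.0902] open mm 87.09373954707058 joints [-40.7  40.8  82.7   0.   56.4 -36.1] tilt y [ 0.0013 -0.0011 -1.    ]
target world [ 0.562  -0.339   0.0275] tool shift cm [ 0.0145  9.3541 -0.162 ] turn about tool y 0.0013355434581037865
```

View pics/l3t.png

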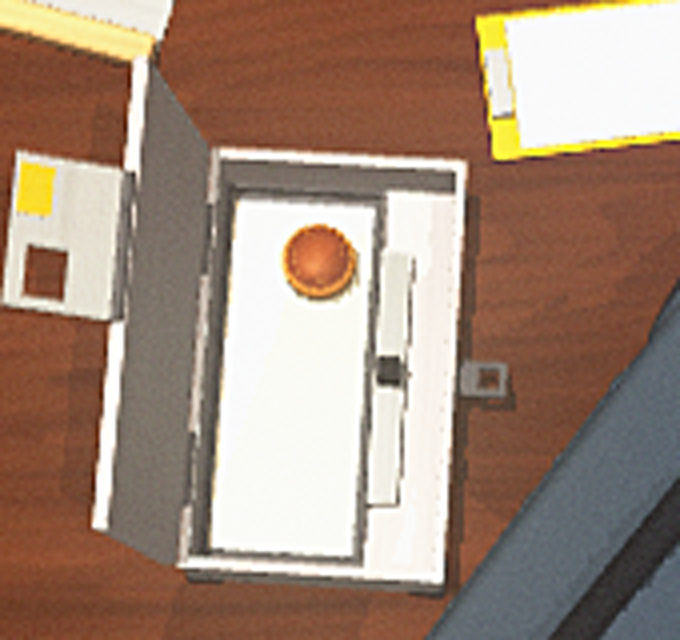

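```bash

python3 -m pendant '[[[0,3,-0.15],[0,0,0],0],[[0,3,0],[0,0,0],0],[[0,2,0],[0,0,0],0],[[0,1.3,0],[0,0,0],0],[[0,0,0],[0,0,0],0],[[0,0,0],[0,0,0],0.7],[[0,0,0],[0,0,0],0.7],[[0,0,0],[0,0,0],0.7],[[0,0,0],[0,0,0],0.7],[[0,0,0],[0,0,0],0.7],[[0,0,0],[0,0,0],0.7],[[0,0,0],[0,0,0],0.7],[[0,0,0],[0,0,0],0.7]]'
python3 go.py
python3 -m pendant '[[[0,-1,0],[0,0,0],0.7],[[0,-3,0],[0,0,0],0.7],[[0,-3,0],[0,0,0],0.7],[[0,-3,0],[0,0,0],0.7],[[0,-3,0],[0,0,0],0.7],[[0,0,0],[0,0,0],0.7],[[0,0,0],[0,0,0],0.7]]'
python3 go.py 0 .012 .16 -4.73 c
```

```text
time_s: 21.4
position: [0.5614, -0.339, 0.0786]
tcp_rot: [[-0.082, 0.001, 0.997], [-0.997, -0.0, -0.082], [0.0, -1.0, 0.001]]
force: [-0.9, 0.4, 3.3]
opening: 0.587
t 21.4 grasp [ 0.5614 -0.339   0.0276] carr [ 0.038  -0.4526  0.0276] yaw -4.7 F [-0.8805  0.4066  3.3065] open mm 51.09527114894949 joints [-40.9  48.3  84.9   0.   46.8 -36.2] tilt y [ 0.0005 -0.0004 -1.    ]
time_s: 21.98
position: [0.562, -0.3395, 0.2108]
tcp_rot: [[-0.082, 0.004, 0.997], [-0.997, -0.003, -0.082], [0.003, -1.0, 0.004]]
force: [-0.0, -0.8, -0.4]
opening: 0.585
t 21.9833 grasp [ 0.5622 -0.3397  0.1598] carr [ 0.0388 -0.4532  0.1598] yaw -4.69 F [-0.0311 -0.8393 -0.3742] open mm 50.931561665401105 joints [-40.9  37.9  81.6  -0.   60.3 -36.2] tilt y [ 0.0038 -0.0034 -1.    ]
target world [0.5619 0.1272 0.16  ] tool shift cm [-46.5243  -0.1751  -3.8523] turn about tool y 0.0006495762913026442
```

```bash

python3 -m pendant '[[[-3.32,0,-0.275],[0,0,0],0.7],[[-3.32,0,-0.275],[0,0,0],0.7],[[-3.32,0,-0.275],[0,0,0],0.7],[[-3.32,0,-0.275],[0,0,0],0.7],[[-3.32,0,-0.275],[0,0,0],0.7],[[-3.32,0,-0.275],[0,0,0],0.7],[[-3.32,0,-0.275],[0,0,0],0.7],[[-3.32,0,-0.275],[0,0,0],0.7],[[-3.32,0,-0.275],[0,0,0],0.7],[[-3.32,0,-0.275],[0,0,0],0.7],[[-3.32,0,-0.275],[0,0,0],0.7],[[-3.32,0,-0.275],[0,0,0],0.7],[[-3.32,0,-0.275],[0,0,0],0.7],[[-3.32,0,-0.275],[0,0,0],0.7],[[0,0,0],[0,0,0],0.7],[[0,0,0],[0,0,0],0.7],[[0,0,0],[0,0,0],0.7],[[0,0,0],[0,0,0],0.7],[[0,0,0],[0,0,0],0.7]]'
python3 go.py 0 .012 .0465 -4.73 c; python3 look.py l4
```

```text
time_s: 23.57
position: [0.5609, 0.1262, 0.2076]
tcp_rot: [[-0.084, -0.001, 0.996], [-0.996, -0.0, -0.084], [0.0, -1.0, -0.001]]
force: [-0.1, 0.2, -1.5]
opening: 0.585
t 23.5667 grasp [0.5608 0.1261 0.1566] carr [-0.001   0.0109  0.1566] yaw -4.81 F [-0.1305  0.1575 -1.5303] open mm 50.86287261395171 joints [ 1.5 32.8 93.9 -0.  53.4  6.4] tilt y [-0.001  -0.0003 -1.    ]
target world [0.5619 0.1272 0.0465] tool shift cm [-0.1149 11.0137  0.1067] turn about tool y -0.0014254432795606613
sheet [490.9 234. ] [14.4 16.2] 169.5 world [ 0.4086 -0.3731  0.0215] carr [-0.1115 -0.4993  0.0215]
```

```bash

python3 -m pendant '[[[-0.1,2.5,0.05],[0,0,0],0.7],[[0,2.5,0],[0,0,0],0.7],[[0,2.5,0],[0,0,0],0.7],[[0,1.5,0],[0,0,0],0.7],[[0,1,0],[0,0,0],0.7],[[0,0.6,0],[0,0,0],0.7],[[0,0.3,0],[0,0,0],0.7],[[0,0,0],[0,0,0],0.7],[[0,0,0],[0,0,0],0.7],[[0,0,0],[0,0,0],0.7]]'
python3 go.py 0 .012 .0456 -4.73 c
```

```text
time_s: 24.5
position: [0.5622, 0.1285, 0.1001]
tcp_rot: [[-0.082, 0.002, 0.997], [-0.997, 0.0, -0.082], [-0.0, -1.0, 0.002]]
force: [0.2, 0.8, -0.1]
opening: 0.59
t 24.5 grasp [0.5623 0.1285 0.0491] carr [0.0003 0.0134 0.0491] yaw -4.7 F [ 0.1613  0.8393 -0.0597] open mm 51.34851328679204 joints [ 1.8 42.5 96.9 -0.  40.4  6.5] tilt y [ 0.0021  0.0001 -1.    ]
target world [0.5619 0.1272 0.0456] tool shift cm [ 0.1406  0.3465 -0.0315] turn about tool y 0.0005002731595482459
```

```bash

python3 -m pendant '[[[0,0.2,0],[0,0,0],0.7],[[0,0.15,0],[0,0,0],0.7],[[0,0,0],[0,0,0],0.7],[[0,0,0],[0,0,0],0.7]]'
python3 go.py 0 .012 .0456 -4.73 c
```

```text
time_s: 24.83
position: [0.562, 0.1286, 0.0966]
tcp_rot: [[-0.082, 0.002, 0.997], [-0.997, 0.0, -0.082], [-0.0, -1.0, 0.002]]
force: [-0.6, -0.4, 6.2]
opening: 0.59
t 24.8333 grasp [0.5621 0.1286 0.0456] carr [0.0001 0.0135 0.0456] yaw -4.69 F [-0.6464 -0.3773  6.2003] open mm 51.33710609074284 joints [ 1.8 42.9 97.  -0.  40.1  6.5] tilt y [ 0.0017  0.0001 -1.    ]
target world [0.5619 0.1272 0.0456] tool shift cm [ 0.1453 -0.005  -0.01  ] turn about tool y 0.000660901171163772
```

```bash

python3 -m pendant '[[[0,-0.05,0],[0,0,0],0.36],[[0,0,0],[0,0,0],0.32],[[0,0,0],[0,0,0],0.28],[[0,0,0],[0,0,0],0.28],[[0,0,0],[0,0,0],0.28],[[0,-1,0],[0,0,0],0.28],[[0,-2,0],[0,0,0],0.28],[[0,-3,0],[0,0,0],0.28],[[0,-3,0],[0,0,0],0.28],[[0,-3,0],[0,0,0],0.1],[[0,0,0],[0,0,0],0],[[0,0,0],[0,0,0],0]]'
python3 - <<'E'
from h import *
c=cap("top"); crop(c,400,150,520,270,5,"pics/b5.png")
hsv=cv2.cvtColor(c["img"],cv2.COLOR_RGB2HSV)
m=((hsv[...,0]<24)&(hsv[...,1]>140)&(hsv[...,2]>150)).astype(np.uint8)[155:270,405:520]
for cn in cv2.findContours(m,cv2.RETR_EXTERNAL,cv2.CHAIN_APPROX_NONE)[0]:
    if cv2.contourArea(cn)<120: continue
    r=cv2.fitEllipse(cn); p=np.array(r[0])+[405,155]; print(p,r[1],ray(c,p,.0215),ray(c,p,.0165))
E
```

```text
time_s: 25.83
position: [0.5626, 0.1286, 0.2186]
tcp_rot: [[-0.082, 0.005, 0.997], [-0.997, 0.0, -0.082], [-0.001, -1.0, 0.005]]
force: [0.6, 0.0, -0.5]
opening: 0.869
[494.7791 234.9445] (17.80906867980957, 19.24728775024414) [ 0.4059 -0.3834  0.0215] [ 0.4064 -0.385   0.0165]
```

View pics/b5.png

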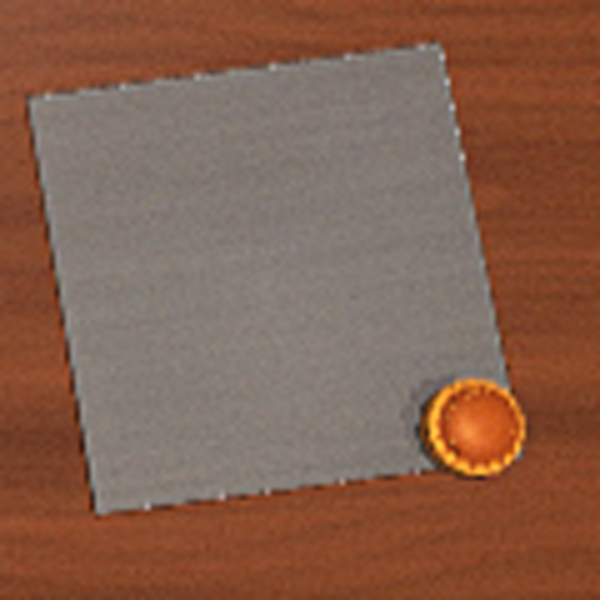

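```bash
python3 go.py .4058 -.3834 .12 -4.73
```

```text
t 25.8833 grasp [0.5615 0.1285 0.1659] carr [-0.0005  0.0134  0.1659] yaw -4.69 F [-0.6923  0.2494  1.0043] open mm 79.24691734465416 joints [ 1.8 32.  93.4 -0.  54.5  6.5] tilt y [ 0.0013  0.     -1.    ]
target world [ 0.4058 -0.3834  0.12  ] tool shift cm [ 52.2978   4.5733 -11.3342] turn about tool y 0.0006163937043520572
```

```bash

python3 -m pendant '[[[3.27,0,-0.71],[0,0,0],0],[[3.27,0,-0.71],[0,0,0],0],[[3.27,0,-0.71],[0,0,0],0],[[3.27,0,-0.71],[0,0,0],0],[[3.27,0,-0.71],[0,0,0],0],[[3.27,0,-0.71],[0,0,0],0],[[3.27,0,-0.71],[0,0,0],0],[[3.27,0,-0.71],[0,0,0],0],[[3.27,0,-0.71],[0,0,0],0],[[3.27,0,-0.71],[0,0,0],0],[[3.27,0,-0.71],[0,0,0],0],[[3.27,0,-0.71],[0,0,0],0],[[3.27,0,-0.71],[0,0,0],0],[[3.27,0,-0.71],[0,0,0],0],[[3.27,0,-0.71],[0,0,0],0],[[3.27,0,-0.71],[0,0,0],0],[[0,3,0],[0,0,0],0],[[0,1.5,0],[0,0,0],0],[[0,0,0],[0,0,0],0],[[0,0,0],[0,0,0],0]]'
python3 look.py l5; python3 go.py .4058 -.3834 .0275 -4.73;  python3 - <<'E'
from h import *
s=cap("scene"); crop(s,130,200,290,340,4,"pics/b6.png")
E
```

```text
time_s: 27.55
position: [0.4044, -0.3824, 0.1691]
tcp_rot: [[-0.082, -0.003, 0.997], [-0.997, 0.005, -0.082], [-0.004, -1.0, -0.004]]
force: [-0.3, 0.1, 0.1]
opening: 1.007
pan [306.9 182.6] [17.3 17.9] 242.5 world [0.5621 0.1288 0.0395] carr [0.0001 0.0136 0.0395]
pan [309.3 155. ] [17.3 17.7] 239.0 world [0.6412 0.1206 0.0395] carr [0.0796 0.012  0.0395]
t 27.65 grasp [ 0.4056 -0.3833  0.1201] carr [-0.1137 -0.5096  0.1201] yaw -4.66 F [ 0.5975 -0.6178 -0.4073] open mm 86.90130179987875 joints [-54.9  34.9  97.8  -0.   47.3 -50.2] tilt y [-0.0003  0.0004 -1.    ]
target world [ 0.4058 -0.3834  0.0275] tool shift cm [0.0122 9.2565 0.0249] turn about tool y 0.001137908762955469
```

View pics/b6.png

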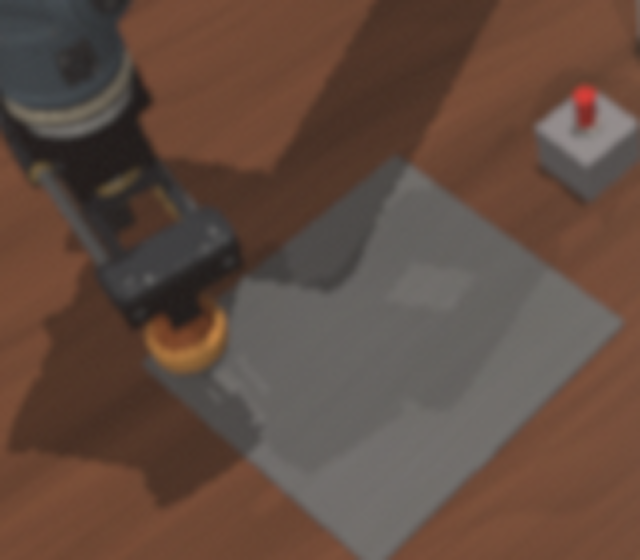

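Two pastries are seated, and the third lies flat on the sheet corner under the gripper at crop (187,340). I'll grasp it.

```bash

python3 -m pendant '[[[0,3,0],[0,0,0],0],[[0,3,0],[0,0,0],0],[[0,2,0],[0,0,0],0],[[0,1.2,0],[0,0,0],0],[[0,0,0],[0,0,0],0],[[0,0,0],[0,0,0],0.7],[[0,0,0],[0,0,0],0.7],[[0,0,0],[0,0,0],0.7],[[0,0,0],[0,0,0],0.7],[[0,0,0],[0,0,0],0.7],[[0,0,0],[0,0,0],0.7],[[0,0,0],[0,0,0],0.7],[[0,0,0],[0,0,0],0.7]]'
python3 go.py
python3 -m pendant '[[[0,-1,0],[0,0,0],0.7],[[0,-3,0],[0,0,0],0.7],[[0,-3,0],[0,0,0],0.7],[[0,-3,0],[0,0,0],0.7],[[0,-3,0],[0,0,0],0.7],[[0,0,0],[0,0,0],0.7],[[0,0,0],[0,0,0],0.7]]'
python3 go.py -.08 .012 .16 -4.73 c
```

```text
time_s: 28.78
position: [0.4056, -0.3838, 0.0796]
tcp_rot: [[-0.082, 0.001, 0.997], [-0.997, -0.001, -0.082], [0.001, -1.0, 0.001]]
force: [-0.1, 0.1, 4.8]
opening: 0.587
t 28.7833 grasp [ 0.4056 -0.3839  0.0286] carr [-0.1136 -0.5102  0.0286] yaw -4.7 F [-0.0995  0.0634  4.792 ] open mm 51.09590758158843 joints [-54.9  43.8  99.9   0.   36.3 -50.2] tilt y [ 0.0005 -0.0007 -1.    ]
time_s: 29.37
position: [0.406, -0.3843, 0.2113]
tcp_rot: [[-0.082, 0.003, 0.997], [-0.997, -0.004, -0.082], [0.004, -1.0, 0.003]]
force: [-0.3, 0.8, -1.7]
opening: 0.589
t 29.3667 grasp [ 0.4061 -0.3845  0.1603] carr [-0.113  -0.5108  0.1603] yaw -4.7 F [-0.3032  0.8013 -1.6793] open mm 51.2849697214885 joints [-54.9  31.3  96.2   0.   52.2 -50.2] tilt y [ 0.0027 -0.0038 -1.    ]
target world [0.4822 0.1338 0.16  ] tool shift cm [-52.2734  -0.1473   3.3376] turn about tool y 0.0005994210813412116
```

```bash

python3 -m pendant '[[[-3.27,0,0.21],[0,0,0],0.7],[[-3.27,0,0.21],[0,0,0],0.7],[[-3.27,0,0.21],[0,0,0],0.7],[[-3.27,0,0.21],[0,0,0],0.7],[[-3.27,0,0.21],[0,0,0],0.7],[[-3.27,0,0.21],[0,0,0],0.7],[[-3.27,0,0.21],[0,0,0],0.7],[[-3.27,0,0.21],[0,0,0],0.7],[[-3.27,0,0.21],[0,0,0],0.7],[[-3.27,0,0.21],[0,0,0],0.7],[[-3.27,0,0.21],[0,0,0],0.7],[[-3.27,0,0.21],[0,0,0],0.7],[[-3.27,0,0.21],[0,0,0],0.7],[[-3.27,0,0.21],[0,0,0],0.7],[[-3.27,0,0.21],[0,0,0],0.7],[[-3.27,0,0.21],[0,0,0],0.7],[[0,0,0],[0,0,0],0.7],[[0,0,0],[0,0,0],0.7],[[0,0,0],[0,0,0],0.7]]'
python3 go.py -.08 .012 .0475 -4.73 c
```

```text
time_s: 30.95
position: [0.4807, 0.1348, 0.208]
tcp_rot: [[-0.081, -0.003, 0.997], [-0.997, -0.001, -0.081], [0.001, -1.0, -0.003]]
force: [-0.4, -0.5, -0.1]
opening: 0.585
t 30.95 grasp [0.4806 0.1348 0.157 ] carr [-0.0817  0.0129  0.157 ] yaw -4.65 F [-0.4403 -0.4801 -0.066 ] open mm 50.92993237659384 joints [  2.8  28.1 104.6  -0.   47.5   7.5] tilt y [-0.0031 -0.0006 -1.    ]
target world [0.4822 0.1338 0.0475] tool shift cm [ 0.0831 10.948   0.1987] turn about tool y 0.001411525573589396
```

```bash

python3 -m pendant '[[[0.05,2.5,0.1],[0,0,0],0.7],[[0,2.5,0],[0,0,0],0.7],[[0,2.5,0],[0,0,0],0.7],[[0,1.5,0],[0,0,0],0.7],[[0,1,0],[0,0,0],0.7],[[0,0.6,0],[0,0,0],0.7],[[0,0.3,0],[0,0,0],0.7],[[0,0,0],[0,0,0],0.7],[[0,0,0],[0,0,0],0.7],[[0,0,0],[0,0,0],0.7]]'
python3 go.py -.08 .012 .0466 -4.73 c
```

```text
time_s: 31.78
position: [0.4833, 0.1345, 0.1009]
tcp_rot: [[-0.082, 0.002, 0.997], [-0.997, 0.0, -0.082], [-0.0, -1.0, 0.002]]
force: [-1.4, 0.4, -0.3]
opening: 0.587
t 31.7833 grasp [0.4834 0.1345 0.0499] carr [-0.0789  0.0128  0.0499] yaw -4.7 F [-1.4145  0.3711 -0.3088] open mm 51.032930447763846 joints [  2.8  39.5 107.9  -0.   32.5   7.5] tilt y [ 0.0018  0.0001 -1.    ]
target world [0.4822 0.1338 0.0466] tool shift cm [ 0.0798  0.3286 -0.1156] turn about tool y 0.0005024912472270213
```

```bash

python3 -m pendant '[[[0,0.2,-0.1],[0,0,0],0.7],[[0,0.12,0],[0,0,0],0.7],[[0,0,0],[0,0,0],0.7],[[0,0,0],[0,0,0],0.7]]'
python3 -m pendant '[[[0,0,0],[0,0,0],0.36],[[0,0,0],[0,0,0],0.32],[[0,0,0],[0,0,0],0.28],[[0,0,0],[0,0,0],0.28],[[0,0,0],[0,0,0],0.28],[[0,-1,0],[0,0,0],0.28],[[0,-2,0],[0,0,0],0.28],[[0,-3,0],[0,0,0],0.28],[[0,-3,0],[0,0,0],0.28],[[0,-3,0],[0,0,0],0.28],[[0,-3,0],[0,0,0],0.8],[[0,-3,0],[0,0,0],1],[[0,-3,0],[0,0,0],1],[[0,-3,0],[0,0,0],1],[[0,-3,0],[0,0,0],1],[[0,0,0],[0,0,0],1],[[0,0,0],[0,0,0],1]]'
python3 go.py -.09 .150 .34 85.27 c
```

```text
time_s: 32.12
position: [0.4819, 0.1347, 0.0976]
tcp_rot: [[-0.082, 0.001, 0.997], [-0.997, 0.0, -0.082], [-0.0, -1.0, 0.001]]
force: [-0.1, -0.4, 5.4]
opening: 0.584
time_s: 33.53
position: [0.4821, 0.1346, 0.3692]
tcp_rot: [[-0.082, 0.005, 0.997], [-0.997, 0.0, -0.082], [-0.001, -1.0, 0.005]]
force: [0.1, -0.5, -0.9]
opening: 0.275
t 33.5333 grasp [0.4823 0.1347 0.3182] carr [-0.0799  0.0129  0.3182] yaw -4.69 F [ 0.1322 -0.5262 -0.8829] open mm 23.966907569934868 joints [ 2.8 15.2 94.  -0.  70.5  7.5] tilt y [ 0.0051  0.0002 -1.    ]
target world [0.4836 0.2721 0.34  ] tool shift cm [-13.7117  -2.1767  -0.9902] turn about tool y -1.5701439873027099
```

```bash
python3 - <<'E'
from go import *
c=cap("top");s=cap("scene"); crop(c,200,60,360,250,3,"pics/p1.png")
for a,b in(((257,222.5),(339.3,125.7)),((253.2,222),(340.0,124.8)),((267.5,105),(409.5,175))):
    p=tri(c,a,s,b); print(p,toC(p))
E
python3 look.py l6
```

```text
[0.4286 0.2401 0.2539] [-0.1421  0.1136  0.2539]
[0.4284 0.2471 0.2542] [-0.143   0.1205  0.2542]
[0.7156 0.2149 0.2533] [0.1459 0.1122 0.2533]
```

View pics/l6s.png

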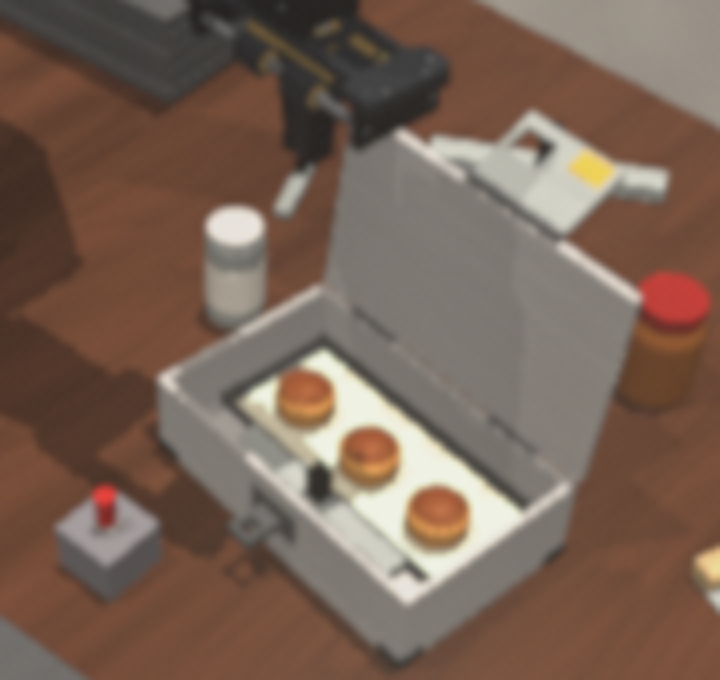

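View pics/p1.png

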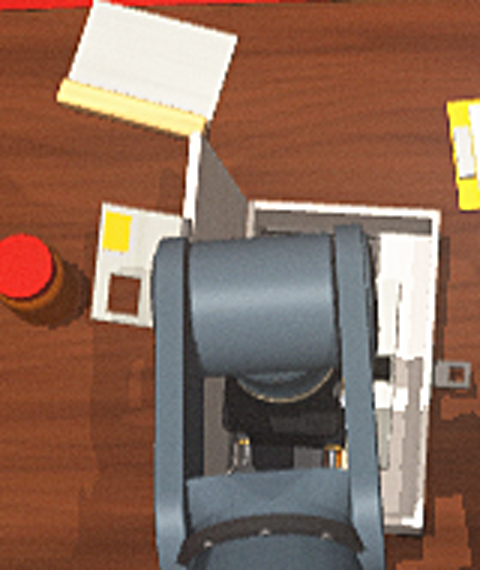

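```bash

python3 -m pendant '[[[0,0,0],[0,-0.12,0],1],[[0,0,0],[0,-0.12,0],1],[[0,0,0],[0,-0.12,0],1],[[0,0,0],[0,-0.12,0],1],[[0,0,0],[0,-0.12,0],1],[[0,0,0],[0,-0.12,0],1],[[0,0,0],[0,-0.12,0],1],[[0,0,0],[0,-0.12,0],1],[[0,0,0],[0,-0.12,0],1],[[0,0,0],[0,-0.12,0],1],[[0,0,0],[0,-0.12,0],1],[[0,0,0],[0,-0.12,0],1],[[0,0,0],[0,-0.12,0],1],[[0,0,0],[0,-0.01,0],1],[[0,-0.5,0],[0,0,0],1],[[0,0,0],[0,0,0],1]]'
python3 go.py -.09 .155 .33 85.27 c
```

```text
time_s: 35.07
position: [0.4819, 0.1346, 0.3719]
tcp_rot: [[0.996, -0.0, 0.085], [-0.085, -0.0, 0.996], [-0.0, -1.0, -0.0]]
force: [0.7, 0.1, 0.3]
opening: 0.003
t 35.0667 grasp [0.4819 0.1346 0.3209] carr [-0.0803  0.0128  0.3209] yaw 85.11 F [0.6661 0.1109 0.3354] open mm 0.26412118428037673 joints [  2.8  15.2  93.6   0.   71.2 -82.3] tilt y [-0.0004 -0.     -1.    ]
target world [0.484  0.2771 0.33  ] tool shift cm [-1.004  -0.9133 14.218 ] turn about tool y -0.002751676915701011
```

```bash

python3 -m pendant '[[[-0.2,0,2.84],[0,0,0],1],[[-0.2,0,2.84],[0,0,0],1],[[-0.2,0,2.84],[0,0,0],1],[[-0.2,0,2.84],[0,0,0],1],[[-0.2,0,2.84],[0,0,0],1],[[0,0,0],[0,0,0],1],[[0,0,0],[0,0,0],1],[[0,0,0],[0,0,0],1],[[0,0,0],[0,0,0],1]]'
python3 go.py -.09 .155 .256 85.27 c; python3 look.py l7
```

```text
time_s: 35.82
position: [0.4835, 0.2759, 0.3717]
tcp_rot: [[0.996, -0.0, 0.084], [-0.084, -0.001, 0.996], [-0.0, -1.0, -0.001]]
force: [0.3, -0.4, -0.4]
opening: 0.001
t 35.8167 grasp [0.4835 0.2759 0.3207] carr [-0.0904  0.1538  0.3207] yaw 85.17 F [ 0.2836 -0.4291 -0.4232] open mm 0.12990896301462684 joints [ 18.2  20.   86.2  -0.   73.8 -66.9] tilt y [-0.0005 -0.0007 -1.    ]
target world [0.484  0.2771 0.256 ] tool shift cm [0.0468 6.4734 0.1277] turn about tool y -0.001788532114551243
pan [304.1 211.1] [18.1 18.5] 261.0 world [0.4823 0.1378 0.0395] carr [-0.0802  0.016   0.0395]
pan [306.9 182.6] [17.4 18. ] 243.5 world [0.562  0.1287 0.0395] carr [0.     0.0136 0.0395]
pan [309.3 155. ] [17.3 17.7] 239.0 world [0.6412 0.1206 0.0395] carr [0.0796 0.012  0.0395]
```

View pics/l7s.png

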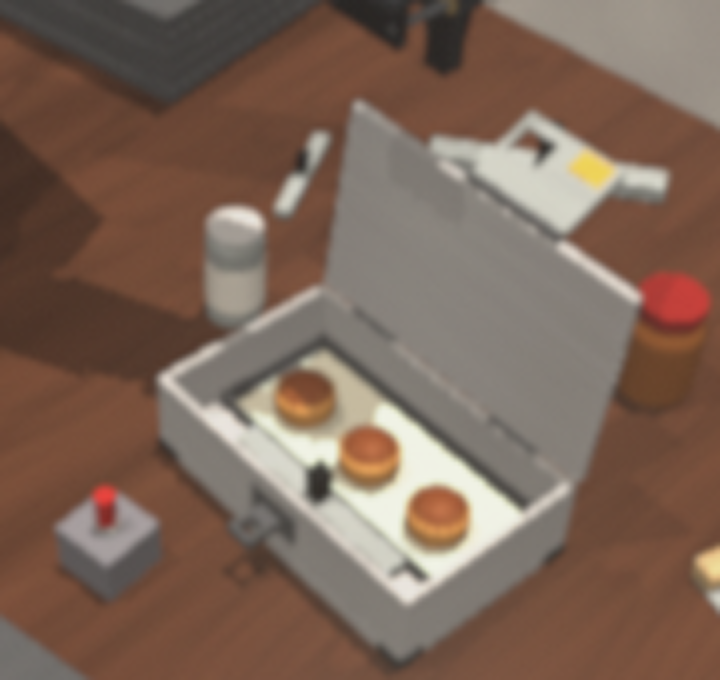

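```bash
python3 - <<'E'
from go import *
c=cap("top")
crop(c,290,140,350,230,7,"pics/q1.png")
g=cv2.cvtColor(c["img"],cv2.COLOR_RGB2GRAY).astype(float)
for x in(-.07,-.05,-.03,.03,.05,.07):
    ys=np.arange(-.06,-.02,.001); v=[]
    for y in ys:
        p=proj(c,W((x,y,.034))); v.append(cv2.getRectSubPix(g.astype(np.float32),(1,1),(float(p[0]),float(p[1])))[0,0])
    print(x,np.round(v[::2]).astype(int))
E
```

```text
-0.07 [252 254 240 227 233 247 251 248 249 249 249 250 253 254 223 112 121 159
 210 247]
-0.05 [253 254 240 150 200 254 251 249 249 250 249 249 251 254 245 184 126 126
 209 254]
-0.03 [251 252 254 223 192 244 249 246 248 249 249 249 252 254 207 115 128 158
 200 250]
0.03 [253 255 218 191 243 247 244 241 245 246 245 244 248 252 250 158 122 142
 239 255]
0.05 [253 254 248 178 203 250 244 243 243 245 243 245 248 254 200 152 127 152
 204 255]
0.07 [253 255 229 219 226 239 242 242 240 241 242 242 245 250 230 134 120 152
 224 247]
```

View pics/q1.png

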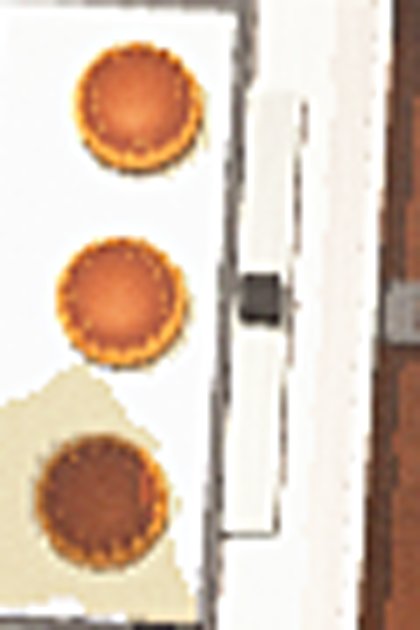

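```bash

python3 -m pendant '[[[0,2.5,0.1],[0,0,0],1],[[0,2.5,0],[0,0,0],1],[[0,1.5,0],[0,0,0],1],[[0,0,0],[0,0,0],1],[[0,0,0],[0,0,0],1],[[0,0,0],[0,0,0],1],[[0,0,0],[0,0,0],1]]'
python3 go.py -.09 .155 .256 85.27 c; python3 - <<'E'
import numpy as np
th=np.linspace(1.70,0,24)
y=88-160*np.cos(th)+10*np.sin(th)+15; z=80+160*np.sin(th)+10*np.cos(th)+19
p=None
for i in range(len(th)):
    print(round(th[i],2),round(y[i],1),round(z[i],1), "" if i==0 else (round(-(z[i]-z[i-1])/10,2),round((y[i]-y[i-1])/10,2)))
E
```

```text
time_s: 36.55
position: [0.4845, 0.278, 0.3084]
tcp_rot: [[0.997, 0.003, 0.083], [-0.083, 0.001, 0.997], [0.003, -1.0, 0.001]]
force: [-0.2, -0.7, 0.8]
opening: 0.005
t 36.55 grasp [0.4847 0.278  0.2574] carr [-0.0894  0.156   0.2574] yaw 85.23 F [-0.1936 -0.7376  0.7875] open mm 0.3917969557398151 joints [ 18.4  23.9  90.8   0.   65.1 -66.8] tilt y [ 0.0029  0.001  -1.    ]
target world [0.484  0.2771 0.256 ] tool shift cm [-0.0602  0.1353 -0.0987] turn about tool y -0.0006951072136169011
1.7 133.5 256.4 
1.63 121.8 258.2 (np.float64(-0.18), np.float64(-1.17))
1.55 110.0 259.2 (np.float64(-0.1), np.float64(-1.18))
1.48 98.2 259.2 (np.float64(-0.01), np.float64(-1.18))
1.4 86.4 258.4 (np.float64(0.08), np.float64(-1.18))
1.33 74.6 256.8 (np.float64(0.17), np.float64(-1.17))
1.26 63.0 254.3 (np.float64(0.25), np.float64(-1.16))
1.18 51.7 250.9 (np.float64(0.34), np.float64(-1.14))
1.11 40.6 246.7 (np.float64(0.42), np.float64(-1.11))
1.03 29.9 241.7 (np.float64(0.5), np.float64(-1.07))
0.96 19.5 235.9 (np.float64(0.58), np.float64(-1.03))
0.89 9.7 229.3 (np.float64(0.65), np.float64(-0.99))
0.81 0.3 222.1 (np.float64(0.72), np.float64(-0.94))
0.74 -8.5 214.2 (np.float64(0.79), np.float64(-0.88))
0.67 -16.7 205.6 (np.float64(0.85), np.float64(-0.82))
0.59 -24.3 196.5 (np.float64(0.91), np.float64(-0.75))
0.52 -31.1 186.8 (np.float64(0.97), np.float64(-0.69))
0.44 -37.2 176.7 (np.float64(1.01), np.float64(-0.61))
0.37 -42.6 166.1 (np.float64(1.06), np.float64(-0.54))
0.3 -47.1 155.2 (np.float64(1.09), np.float64(-0.46))
0.22 -50.9 143.9 (np.float64(1.12), np.float64(-0.37))
0.15 -53.8 132.5 (np.float64(1.15), np.float64(-0.29))
0.07 -55.8 120.8 (np.float64(1.17), np.float64(-0.2))
0.0 -57.0 109.0 (np.float64(1.18), np.float64(-0.12))
```

```bash

python3 -m pendant '[[[0,0,-1.1],[0,0,0],1],[[0,0,-1.1],[0,0,0],1],[[0,-0.18,-1.17],[0,0,0],1],[[0,-0.1,-1.18],[0,0,0],1],[[0,0,-1.18],[0,0,0],1],[[0,0.08,-1.18],[0,0,0],1],[[0,0.17,-1.17],[0,0,0],1],[[0,0.25,-1.16],[0,0,0],1],[[0,0.34,-1.14],[0,0,0],1],[[0,0.42,-1.11],[0,0,0],1],[[0,0.5,-1.07],[0,0,0],1],[[0,0,0],[0,0,0],1]]'
python3 go.py -.09 .030 .2417 85.27 c; python3 look.py l8
```

```text
time_s: 37.55
position: [0.4723, 0.1503, 0.2906]
tcp_rot: [[0.996, -0.003, 0.084], [-0.084, -0.002, 0.996], [-0.003, -1.0, -0.003]]
force: [-0.6, 0.1, 0.0]
opening: 0.006
t 37.55 grasp [0.4722 0.1502 0.2396] carr [-0.0913  0.0275  0.2396] yaw 85.17 F [-0.6035  0.1456  0.013 ] open mm 0.5438331852810273 joints [  4.8  20.5 100.3  -0.1  59.4 -80.3] tilt y [-0.0033 -0.0023 -1.    ]
target world [0.4737 0.1525 0.2417] tool shift cm [ 0.1304 -0.2133  0.2481] turn about tool y -0.001706656209304937
pan [289.1 144.5] [ 8.7 24.6] 144.5 world [0.6732 0.1773 0.0395] carr [0.1068 0.0712 0.0395]
```

View pics/l8s.png

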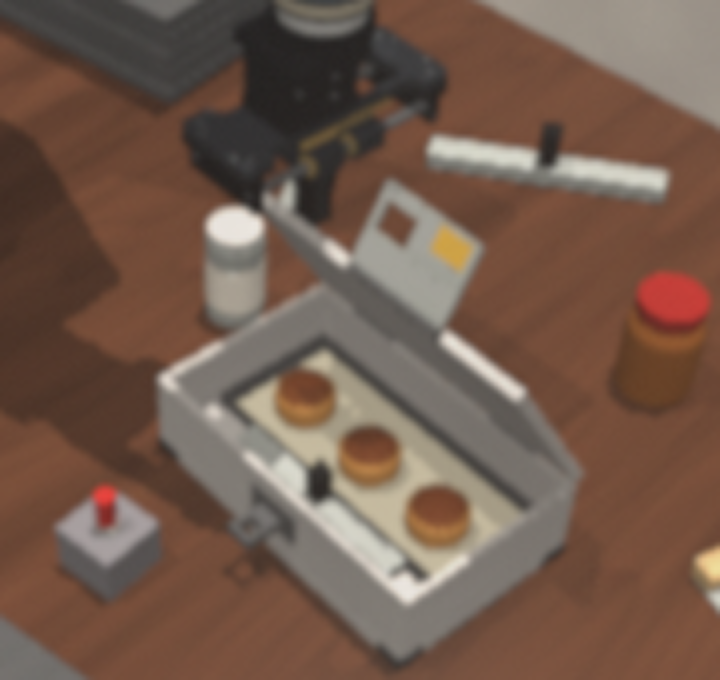

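```bash

python3 -m pendant '[[[0,0.5,-0.9],[0,0,0],1],[[0,0.6,-0.95],[0,0,0],1],[[0,0.72,-0.94],[0,0,0],1],[[0,0.79,-0.88],[0,0,0],1],[[0,0.85,-0.82],[0,0,0],1],[[0,0.91,-0.75],[0,0,0],1],[[0,0.97,-0.69],[0,0,0],1],[[0,1.01,-0.61],[0,0,0],1],[[0,1.06,-0.54],[0,0,0],1],[[0,1.09,-0.46],[0,0,0],1],[[0,0,0],[0,0,0],1]]'
python3 go.py -.09 -.0509 .1439 85.27 c; python3 look.py l9
```

```text
time_s: 38.57
position: [0.4655, 0.0761, 0.2048]
tcp_rot: [[0.996, -0.005, 0.084], [-0.084, -0.001, 0.996], [-0.005, -1.0, -0.001]]
force: [-1.0, -0.2, -0.2]
opening: 0.007
t 38.5667 grasp [0.4653 0.0761 0.1538] carr [-0.0921 -0.0469  0.1538] yaw 85.2 F [-0.9664 -0.2365 -0.2433] open mm 0.603619064527426 joints [ -4.3  26.8 108.5  -0.1  45.  -89.4] tilt y [-0.005  -0.0007 -1.    ]
target world [0.467  0.0719 0.1439] tool shift cm [ 0.2105  0.9862 -0.3999] turn about tool y -0.0011927571383282794
pan [302.6 176.6] [ 37.9 114.7] 1467.0 world [0.5797 0.1406 0.0395] carr [0.0166 0.0269 0.0395]
```

View pics/l9s.png

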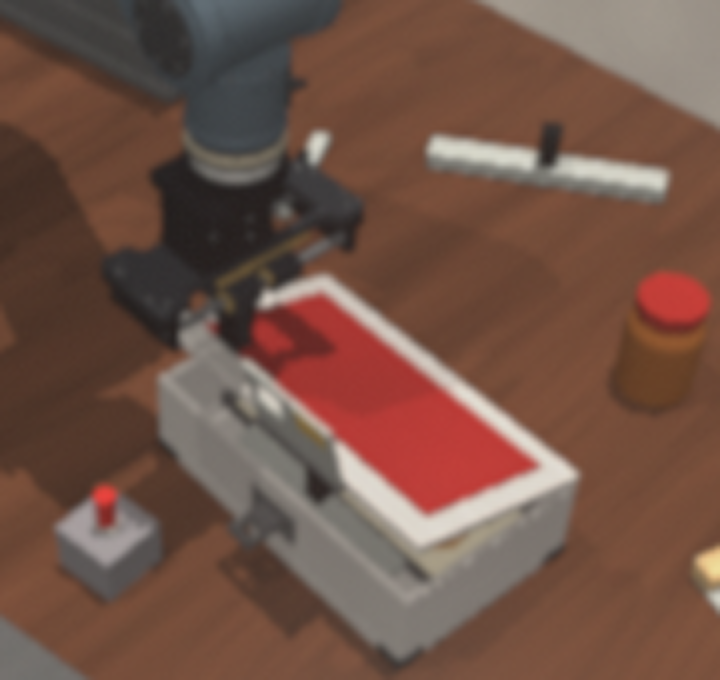

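```bash

python3 -m pendant '[[[0,1.1,-0.37],[0,0,0],1],[[0,1.1,-0.3],[0,0,0],1],[[0,1.1,-0.2],[0,0,0],1],[[0,0.7,-0.1],[0,0,0],1],[[0,0.4,0],[0,0,0],1],[[0,0,0],[0,0,0],1],[[0,0,0],[0,0,0],1]]'
python3 go.py -.09 -.057 .109 85.27 c
```

```text
time_s: 39.25
position: [0.466, 0.0681, 0.1631]
tcp_rot: [[0.997, -0.001, 0.083], [-0.083, 0.0, 0.997], [-0.001, -1.0, 0.0]]
force: [-0.6, -0.3, 0.2]
opening: 0.008
t 39.25 grasp [0.466  0.0681 0.1121] carr [-0.0907 -0.0547  0.1121] yaw 85.27 F [-0.587  -0.2778  0.219 ] open mm 0.7145879005396351 joints [ -5.3  31.2 110.5   0.   38.3 -90.6] tilt y [-0.0007  0.0002 -1.    ]
target world [0.4665 0.0658 0.109 ] tool shift cm [ 0.0735  0.3082 -0.2263] turn about tool y -5.078893465227598e-05
```

```bash

python3 -m pendant '[[[0,0.2,0],[0,0,0],1],[[0,0.1,0],[0,0,0],1],[[0,0,0],[0,0,0],1],[[0,0,0],[0,0,0],1]]'
python3 -m pendant '[[[0,0.1,0],[0,0,0],1],[[0,0,0],[0,0,0],1],[[0,0,0],[0,0,0],1]]'
python3 go.py
```

```text
time_s: 39.58
position: [0.4663, 0.068, 0.1602]
tcp_rot: [[0.997, 0.0, 0.083], [-0.083, 0.0, 0.997], [0.0, -1.0, 0.0]]
force: [-0.2, 0.5, 0.3]
opening: 0.008
time_s: 39.83
position: [0.4662, 0.068, 0.16]
tcp_rot: [[0.997, 0.001, 0.083], [-0.083, -0.0, 0.997], [0.001, -1.0, 0.0]]
force: [-2.9, -0.1, 9.2]
opening: 0.002
t 39.8333 grasp [0.4663 0.068  0.109 ] carr [-0.0904 -0.0548  0.109 ] yaw 85.26 F [-2.9299 -0.1057  9.2022] open mm 0.18679570263508297 joints [ -5.3  31.6 110.6   0.   37.8 -90.6] tilt y [ 0.0008 -0.     -1.    ]
```

```bash

python3 -m pendant '[[[0,0.1,0],[0,0,0],1],[[0,0,0],[0,0,0],1],[[0,-1,0],[0,0,0],1],[[0,-3,0],[0,0,0],1],[[0,-3,0],[0,0,0],1],[[0,-3,0],[0,0,0],1],[[0,0,0],[0,0.12,0],1],[[0,0,0],[0,0.12,0],1],[[0,0,0],[0,0.12,0],1],[[0,0,0],[0,0.12,0],1],[[0,0,0],[0,0.12,0],1],[[0,0,0],[0,0.12,0],1],[[0,0,0],[0,0.12,0],1],[[0,0,0],[0,0.12,0],1],[[0,0,0],[0,0.12,0],1],[[0,0,0],[0,0.12,0],1],[[0,0,0],[0,0.12,0],1],[[0,0,0],[0,0.12,0],1],[[0,0,0],[0,0.12,0],1],[[0,0,0],[0,0.01,0],1]]'
python3 go.py .045 -.062 .18 -4.73 c; python3 look.py l10
```

```text
time_s: 41.5
position: [0.4659, 0.068, 0.258]
tcp_rot: [[-0.084, -0.0, 0.996], [-0.996, 0.0, -0.084], [-0.0, -1.0, -0.0]]
force: [0.6, 0.5, -0.2]
opening: 0.004
t 41.5 grasp [0.4659 0.068  0.207 ] carr [-0.0908 -0.0548  0.207 ] yaw -4.83 F [ 0.5935  0.516  -0.173 ] open mm 0.3725137746020468 joints [ -5.3  21.4 105.8   0.   52.8  -0.5] tilt y [-0.0003  0.0001 -1.    ]
target world [0.6006 0.0497 0.18  ] tool shift cm [ 0.6934  2.6954 13.5777] turn about tool y -0.0018230064374807477
pan [302.9 173.5] [ 36.5 100.1] 1377.0 world [0.5884 0.1396 0.0395] carr [0.0254 0.0266 0.0395]
```

View pics/l10s.png

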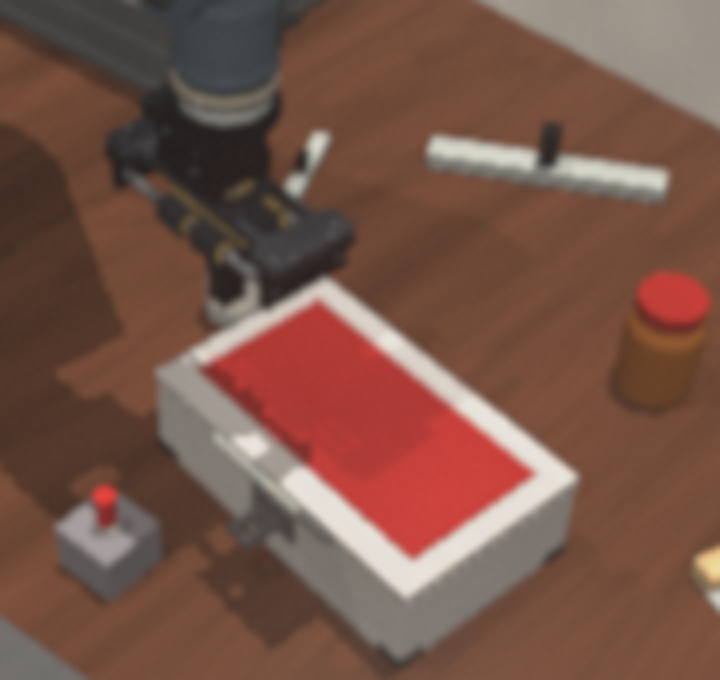

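```bash
python3 - <<'E'
from go import *
c=cap("top");s=cap("scene"); crop(c,300,140,380,220,8,"pics/r1.png"); crop(s,290,190,350,250,10,"pics/r2.png")
for th in (3.3,3.14,2.9,2.6):
  for x in (-.022,.070):
    X=W((x,-.094-.068*np.sin(th),.085-.068*np.cos(th))); print(th,x,(proj(c,X)-[300,140])*8,(proj(s,X)-[290,190])*10)
for x in (-.022,.070): X=W((x,-.094,.085)); print("hinge",x,(proj(c,X)-[300,140])*8,(proj(s,X)-[290,190])*10)
E
```

```text
3.3 -0.022 [336.1574 352.668 ] [235.4326  93.6963]
3.3 0.07 [351.4074  74.076 ] [445.8801 277.5178]
3.14 -0.022 [370.2039 354.0093] [206.792  108.8477]
3.14 0.07 [385.0257  75.1527] [417.0681 294.1848]
2.9 -0.022 [420.7108 358.0724] [163.6334 139.3775]
2.9 0.07 [434.8616  79.4682] [373.2019 326.9484]
2.6 -0.022 [478.391  366.2018] [113.1856 188.0451]
2.6 0.07 [491.7231  88.972 ] [321.1883 378.1343]
hinge -0.022 [364.6184 395.1617] [206.4917 263.1948]
hinge 0.07 [378.7941 129.2485] [408.1272 447.063 ]
```

View pics/r1.png

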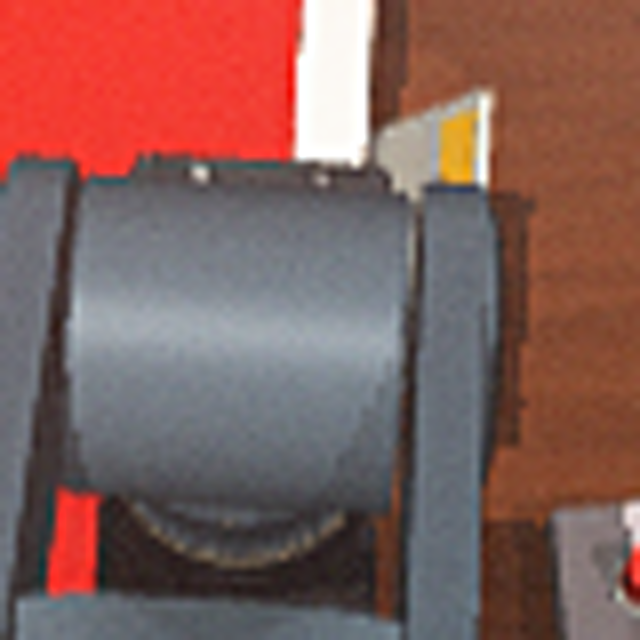

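View pics/r2.png

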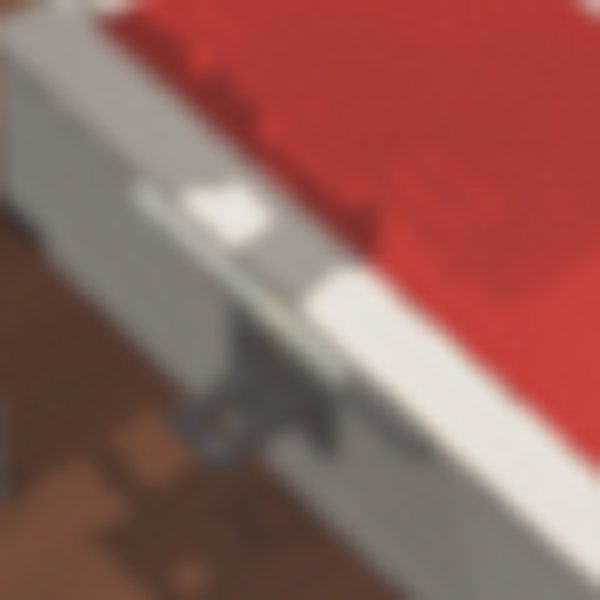

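```bash
python3 go.py .045 -.105 .180 -4.73 c; python3 - <<'E'
import numpy as np
L=[]
for th in [2.65,2.5,2.35,2.2,2.05,1.9,1.75,1.6,1.45,1.3,1.15,1.0,.85,.7,.55,.4,.25,.1,0]:
    n=(-np.cos(th),np.sin(th)); up=th>np.pi/2; r=58 if up else 40
    y=-94-r*np.sin(th)+2*n[0]+(9.5 if up else -9.5); z=85-r*np.cos(th)+2*n[1]+19
    L.append((y,z)); print(th,round(y,1),round(z,1),"" if len(L)<2 else (round((L[-2][0]-y)/10,2),round((L[-2][1]-z)/10,2)))
E
```

```text
t 41.7 grasp [0.4661 0.0679 0.207 ] carr [-0.0906 -0.0549  0.207 ] yaw -4.58 F [-0.7041  0.1515  0.0952] open mm 0.9217811029979484 joints [ -5.3  21.4 105.8   0.   52.8  -0.8] tilt y [-0.0002  0.     -1.    ]
target world [0.5971 0.0068 0.18  ] tool shift cm [ 5.0456  2.7007 13.5479] turn about tool y 0.002701849691327152
2.65 -110.1 156.1 
2.5 -117.6 151.7 (np.float64(0.75), np.float64(0.44))
2.35 -124.4 146.2 (np.float64(0.68), np.float64(0.55))
2.2 -130.2 139.8 (np.float64(0.59), np.float64(0.64))
2.05 -135.0 132.5 (np.float64(0.48), np.float64(0.72))
1.9 -138.7 124.6 (np.float64(0.37), np.float64(0.79))
1.75 -141.2 116.3 (np.float64(0.25), np.float64(0.83))
1.6 -142.4 107.7 (np.float64(0.12), np.float64(0.86))
1.45 -143.4 101.2 (np.float64(0.1), np.float64(0.65))
1.3 -142.6 95.2 (np.float64(-0.09), np.float64(0.59))
1.15 -140.8 89.5 (np.float64(-0.17), np.float64(0.57))
1.0 -138.2 84.1 (np.float64(-0.26), np.float64(0.54))
0.85 -134.9 79.1 (np.float64(-0.34), np.float64(0.5))
0.7 -130.8 74.7 (np.float64(-0.41), np.float64(0.44))
0.55 -126.1 70.9 (np.float64(-0.47), np.float64(0.38))
0.4 -120.9 67.9 (np.float64(-0.52), np.float64(0.3))
0.25 -115.3 65.7 (np.float64(-0.56), np.float64(0.22))
0.1 -109.5 64.4 (np.float64(-0.59), np.float64(0.13))
0 -105.5 64.0 (np.float64(-0.4), np.float64(0.04))
```

```bash

python3 -m pendant '[[[1,0,2.7],[0,0,0],1],[[1,0,2.7],[0,0,0],1],[[1,0,2.7],[0,0,0],1],[[1,0,2.7],[0,0,0],1],[[1,0,2.7],[0,0,0],1],[[0,1.2,0],[0,0,0],1],[[0,1.2,0],[0,0,0],1],[[0,0,0],[0,0,0],1],[[0,0,0],[0,0,0],1],[[0,0,0],[0,0,0],1]]'
python3 go.py .045 -.110 .156 -4.73 c
```

```text
time_s: 42.53
position: [0.5966, 0.0072, 0.2344]
tcp_rot: [[-0.081, 0.0, 0.997], [-0.997, -0.0, -0.081], [0.0, -1.0, 0.0]]
force: [-0.6, -0.1, 0.1]
opening: 0.01
t 42.5333 grasp [0.5966 0.0072 0.1834] carr [ 0.0445 -0.1047  0.1834] yaw -4.65 F [-0.5815 -0.1286  0.0619] open mm 0.8388380484443705 joints [-10.   32.1  89.5  -0.   58.4  -5.4] tilt y [ 0.0001 -0.     -1.    ]
target world [0.5967 0.0019 0.156 ] tool shift cm [0.5308 2.7357 0.0514] turn about tool y 0.0014402529890181813
```

```bash

python3 -m pendant '[[[0.2,1.3,0],[0,0,0],1],[[0.3,1.4,0],[0,0,0],1],[[0.75,0.44,0],[0,0,0],1],[[0.68,0.55,0],[0,0,0],1],[[0.59,0.64,0],[0,0,0],1],[[0.48,0.72,0],[0,0,0],1],[[0.37,0.79,0],[0,0,0],1],[[0.25,0.83,0],[0,0,0],1],[[0.12,0.86,0],[0,0,0],1],[[0,0,0],[0,0,0],1],[[0,0,0],[0,0,0],1]]'
python3 go.py .045 -.1424 .1077 -4.73 c;  python3 look.py l11
```

```text
time_s: 43.45
position: [0.5931, -0.0302, 0.1578]
tcp_rot: [[-0.082, -0.002, 0.997], [-0.997, 0.0, -0.082], [-0.0, -1.0, -0.002]]
force: [-0.5, 0.5, -0.4]
opening: 0.005
t 43.45 grasp [ 0.593  -0.0302  0.1068] carr [ 0.044  -0.1422  0.1068] yaw -4.7 F [-0.4734  0.4604 -0.3887] open mm 0.46854249493394207 joints [-13.7  38.1  92.9  -0.   49.1  -9. ] tilt y [-0.002   0.0004 -1.    ]
target world [ 0.594  -0.0304  0.1077] tool shift cm [ 0.0164 -0.0864  0.1042] turn about tool y 0.0004767044741728858
pan [308.3 146.8] [24.7 42.8] 740.5 world [0.665  0.1231 0.0395] carr [0.1031 0.0165 0.0395]
```

View pics/l11s.png

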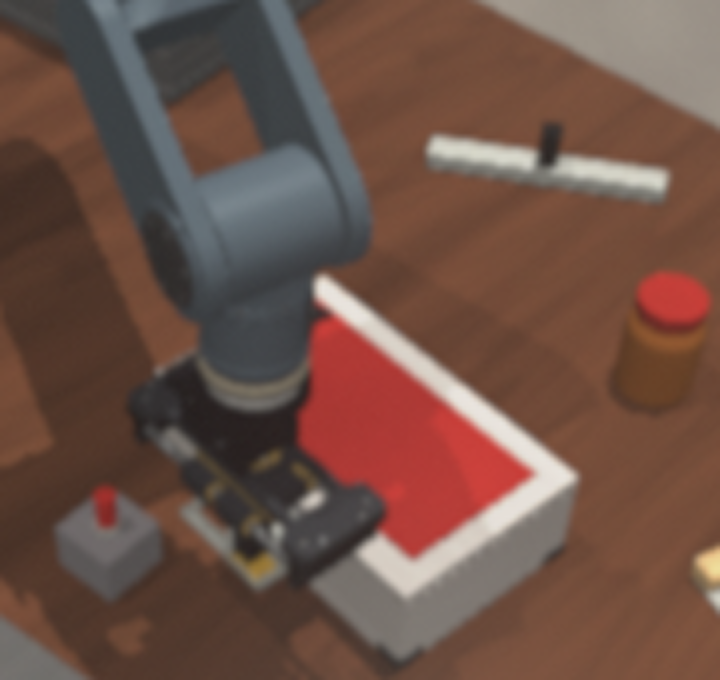

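```bash

python3 -m pendant '[[[0.1,0.65,0],[0,0,0],1],[[-0.09,0.59,0],[0,0,0],1],[[-0.17,0.57,0],[0,0,0],1],[[-0.26,0.54,0],[0,0,0],1],[[-0.34,0.5,0],[0,0,0],1],[[-0.41,0.44,0],[0,0,0],1],[[-0.47,0.38,0],[0,0,0],1],[[-0.52,0.3,0],[0,0,0],1],[[-0.56,0.22,0],[0,0,0],1],[[-0.59,0.1,0],[0,0,0],1],[[0,0,0],[0,0,0],1],[[0,0,0],[0,0,0],1]]'
python3 go.py .045 -.1055 .064 -4.73 c;  python3 look.py l12
```

```text
time_s: 44.55
position: [0.5961, 0.0036, 0.1159]
tcp_rot: [[-0.081, -0.0, 0.997], [-0.997, 0.0, -0.081], [-0.0, -1.0, -0.0]]
force: [-0.4, 0.4, 0.1]
opening: 0.01
t 44.55 grasp [0.5961 0.0036 0.0649] carr [ 0.0443 -0.1083  0.0649] yaw -4.66 F [-0.3763  0.408   0.0963] open mm 0.841668122931152 joints [-10.4  42.   93.6   0.   44.4  -5.8] tilt y [-0.0003  0.0005 -1.    ]
target world [0.597  0.0063 0.064 ] tool shift cm [-0.2815  0.0858  0.069 ] turn about tool y 0.0012988975561988552
pan [309.7 143.1] [15.6 44.4] 461.5 world [0.6758 0.119  0.0395] carr [0.1142 0.0132 0.0395]
```

View pics/l12s.png

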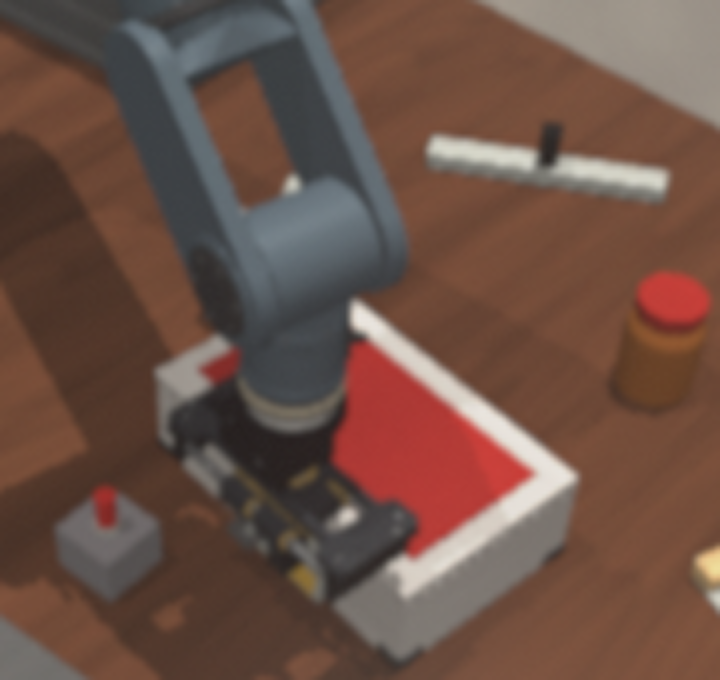

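Nearly down. I'll press toward the face until there is contact.

```bash

python3 -m pendant '[[[-0.3,0,0],[0,0,0],1],[[0,0,0],[0,0,0],1],[[0,0,0],[0,0,0],1]]'
python3 -m pendant '[[[-0.2,0,0],[0,0,0],1],[[0,0,0],[0,0,0],1],[[0,0,0],[0,0,0],1]]'
python3 -m pendant '[[[-0.2,0,0],[0,0,0],1],[[0,0,0],[0,0,0],1],[[0,0,0],[0,0,0],1]]'
python3 go.py
```

```text
time_s: 44.9
position: [0.5966, 0.0057, 0.116]
tcp_rot: [[-0.082, 0.0, 0.997], [-0.997, 0.0, -0.082], [-0.0, -1.0, 0.0]]
force: [0.2, -0.6, 0.2]
opening: 0.009
time_s: 45.15
position: [0.5968, 0.0077, 0.1159]
tcp_rot: [[-0.082, 0.0, 0.997], [-0.997, -0.0, -0.082], [0.0, -1.0, 0.0]]
force: [0.3, -0.6, 0.4]
opening: 0.009
time_s: 45.4
position: [0.5969, 0.0091, 0.1159]
tcp_rot: [[-0.082, 0.0, 0.997], [-0.997, -0.001, -0.082], [0.001, -1.0, 0.0]]
force: [-0.2, -4.5, -0.3]
opening: 0.007
t 45.4 grasp [0.5969 0.009  0.0649] carr [ 0.0447 -0.1028  0.0649] yaw -4.68 F [-0.16   -4.5409 -0.327 ] open mm 0.6294814952286079 joints [-9.8 42.  93.5 -0.1 44.5 -5.1] tilt y [ 0.     -0.0011 -1.    ]
```

```bash

python3 -m pendant '[[[-0.1,0,0],[0,0,0],1],[[0,0,0],[0,0,0],1],[[1,0,0],[0,0,0],1],[[2,-1,0],[0,0,0],1],[[0,-3,0],[0,0,0],1],[[0,-3,0],[0,0,0],1],[[0,-3,0],[0,0,0],1],[[0,-3,0],[0,0,0],0.6],[[0,0,0],[0,0,0],0.6],[[0,0,0],[0,0,0],0.6]]'
python3 - <<'E'
from go import *
c=cap("top"); s=cap("scene"); sc0=cv2.imread("pics/scene0.png")[:,:,::-1]
im=cv2.imread("pics/top0.png")[:,:,::-1].copy()
def reds(im,x0,y0,x1,y1):
    hsv=cv2.cvtColor(np.ascontiguousarray(im),cv2.COLOR_RGB2HSV)[y0:y1,x0:x1]
    m=(((hsv[...,0]<6)|(hsv[...,0]>172))&(hsv[...,1]>150)&(hsv[...,2]>120)).astype(np.uint8)
    n,l,st,ce=cv2.connectedComponentsWithStats(m); return [(st[i],ce[i]+[x0,y0]) for i in range(1,n) if st[i][4]>5]
r=reds(im,365,195,395,230); print(r); print(reds(sc0,262,215,295,250),reds(s["img"],262,215,295,250),reds(c["img"],365,195,395,230))
for z in(.066,.08): print(z,ray(c,r[0][1],z))
# stand top
g=im[195:230,362:398].min(2); m=(g>110).astype(np.uint8); m=cv2.morphologyEx(m,cv2.MORPH_CLOSE,np.ones((7,7))); cn=max(cv2.findContours(m,cv2.RETR_EXTERNAL,cv2.CHAIN_APPROX_NONE)[0],key=cv2.contourArea)
rr=cv2.minAreaRect(cn); print(rr, ray(c,np.array(rr[0])+[362,195],.044),"angle",rr[2])
cv2.imwrite("pics/s1.png",cv2.resize(im[190:235,355:405,::-1],None,fx=10,fy=10,interpolation=cv2.INTER_CUBIC))
E
python3 look.py l13
```

```text
time_s: 46.23
position: [0.5953, -0.0191, 0.248]
tcp_rot: [[-0.082, 0.005, 0.997], [-0.997, 0.0, -0.082], [-0.001, -1.0, 0.005]]
force: [-0.7, -0.1, 0.0]
opening: 0.15
[(array([13, 13,  7,  7, 32], dtype=int32), array([381.0625, 210.6875]))]
[(array([11,  6,  6, 10, 37], dtype=int32), array([275.6757, 224.5946]))] [(array([12,  6,  5, 10, 33], dtype=int32), array([275.9091, 225.2121]))] []
0.066 [ 0.4741 -0.0709  0.066 ]
0.08 [ 0.472  -0.0695  0.08  ]
((17.851486206054688, 17.514850616455078), (20.895780563354492, 20.696773529052734), 84.2894058227539) [ 0.4725 -0.0695  0.044 ] angle 84.2894058227539
pan [305.8 167.6] [40.4 77.9] 2213.0 world [0.605  0.1312 0.0395] carr [0.0427 0.0196 0.0395]
```

View pics/s1.png

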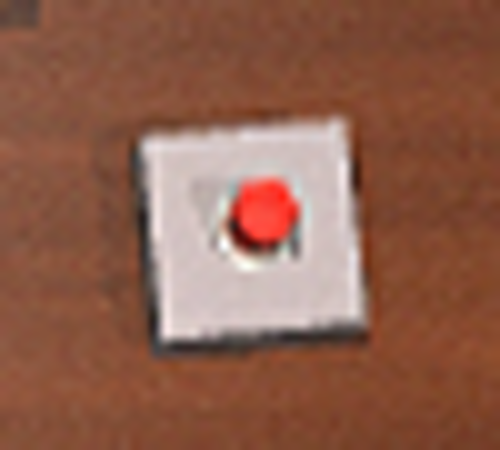

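View pics/l13s.png

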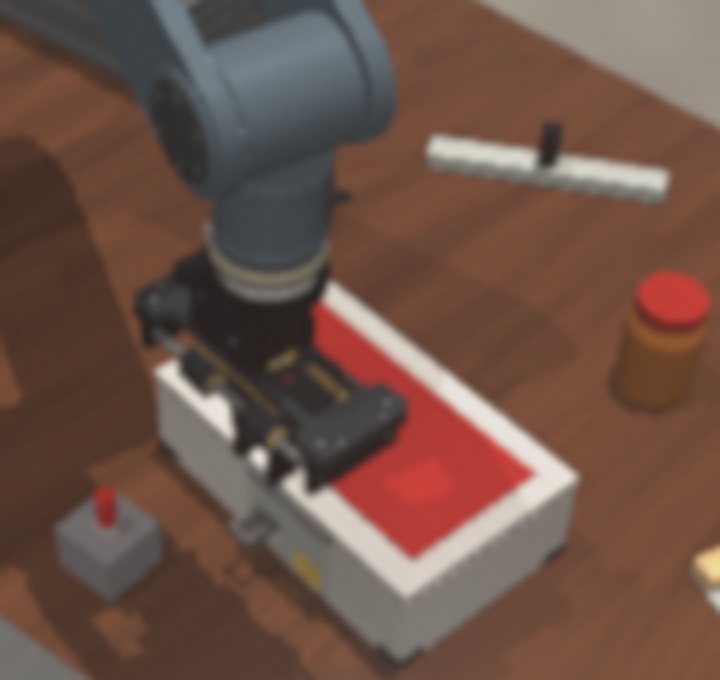

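```bash
python3 go.py .4725 -.0695 .13 -4.73
```

```text
t 46.4333 grasp [ 0.5932 -0.0188  0.1932] carr [ 0.0433 -0.1308  0.1932] yaw -4.7 F [-0.6192 -0.5666 -0.4088] open mm 28.571945447136216 joints [-12.6  31.2  89.3   0.   59.7  -7.9] tilt y [-0.0036  0.0012 -1.    ]
target world [ 0.4725 -0.0695  0.13  ] tool shift cm [  6.0528   6.3524 -11.5925] turn about tool y 0.000535577092502654
```

```bash

python3 -m pendant '[[[1.5,0,-2.9],[0,0,0],0.5],[[1.5,0,-2.9],[0,0,0],0.5],[[1.5,0,-2.9],[0,0,0],0.5],[[1.5,0,-2.9],[0,0,0],0.5],[[0,2.1,0],[0,0,0],0.5],[[0,2.1,0],[0,0,0],0.5],[[0,2.1,0],[0,0,0],0.5],[[0,0,0],[0,0,0],0.5],[[0,0,0],[0,0,0],0.5],[[0,0,0],[0,0,0],0.5],[[0,0,0],[0,0,0],0.5]]'
python3 go.py .4725 -.0695 .070 -4.73
python3 - <<'E'
from go import *
s=cap("scene"); c=cap("top"); crop(s,245,190,345,270,7,"pics/s2.png"); crop(c,320,150,400,230,7,"pics/s3.png")
E
```

```text
time_s: 47.35
position: [0.4746, -0.0695, 0.1835]
tcp_rot: [[-0.082, 0.001, 0.997], [-0.997, -0.0, -0.082], [0.0, -1.0, 0.001]]
force: [0.6, 0.6, -0.2]
opening: 0.498
t 47.35 grasp [ 0.4746 -0.0696  0.1325] carr [-0.0707 -0.1912  0.1325] yaw -4.68 F [ 0.6395  0.5785 -0.1765] open mm 43.3192066370699 joints [-21.7  29.4 108.5   0.   42.  -17. ] tilt y [ 0.0013 -0.0005 -1.    ]
target world [ 0.4725 -0.0695  0.07  ] tool shift cm [ 0.0089  6.2497 -0.2227] turn about tool y 0.0008385331062052597
```

View pics/s2.png

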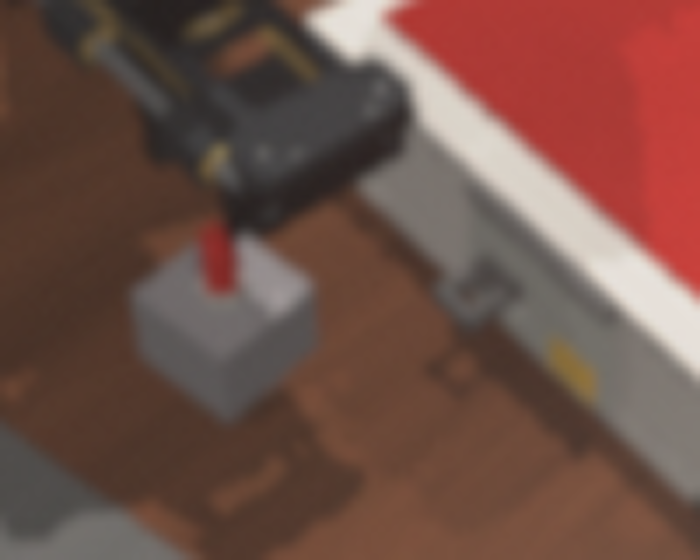

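View pics/s3.png

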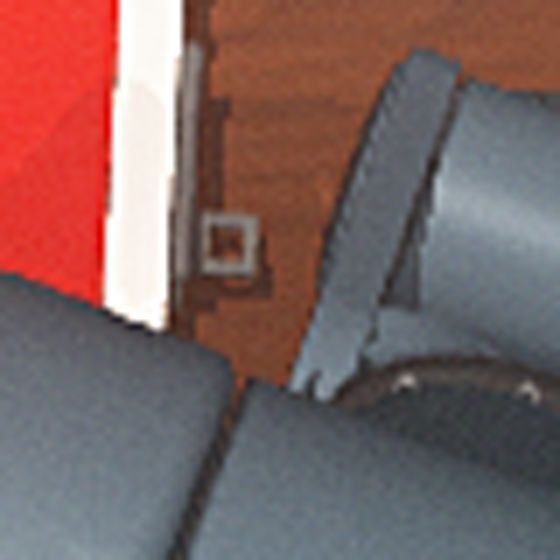

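```bash

python3 -m pendant '[[[0,2,-0.2],[0,0,0],0.5],[[0,2,0],[0,0,0],0.5],[[0,1.5,0],[0,0,0],0.5],[[0,0.7,0],[0,0,0],0.5],[[0,0,0],[0,0,0],0.5],[[0,0,0],[0,0,0],0.5],[[0,0,0],[0,0,0],0.5]]'
python3 go.py .4725 -.0695 .070 -4.73
python3 - <<'E'
from go import *
c=cap("top")
for u in((352.3,184.3),(356.4,184.57)): p=ray(c,u,.05); print(p,toC(p))
print(proj(c,W((0,-.112,.05))))
E
```

```text
time_s: 48.03
position: [0.4726, -0.0695, 0.1217]
tcp_rot: [[-0.082, 0.002, 0.997], [-0.997, -0.001, -0.082], [0.001, -1.0, 0.002]]
force: [0.0, -0.1, 0.7]
opening: 0.499
t 48.0333 grasp [ 0.4727 -0.0695  0.0707] carr [-0.0727 -0.1914  0.0707] yaw -4.69 F [ 0.0186 -0.0505  0.6524] open mm 43.4534951966616 joints [-21.8  36.2 110.9   0.   32.7 -17.1] tilt y [ 0.0017 -0.0007 -1.    ]
target world [ 0.4725 -0.0695  0.07  ] tool shift cm [ 0.0013  0.0702 -0.0165] turn about tool y 0.000719991065819672
[0.5519 0.0033 0.05  ] [ 0.0002 -0.1122  0.05  ]
[ 0.5508 -0.0079  0.05  ] [ 0.0001 -0.1235  0.05  ]
[352.2181 184.3802]
```

```bash

python3 -m pendant '[[[0,0,0],[0,0,0],1],[[0,0,0],[0,0,0],1],[[0,0,0],[0,0,0],1],[[0,0,0],[0,0,0],1],[[0,0,0],[0,0,0],1],[[0,0,0],[0,0,0],1],[[0,0,0],[0,0,0],1],[[0,0,0],[0,0,0],1],[[0,0,0],[0,0,0],1]]'
python3 go.py
python3 -m pendant '[[[0,-0.5,0],[0,0,0],1],[[0,-1.5,0],[0,0,0],1],[[0,-2,0],[0,0,0],1],[[0,-2,0],[0,0,0],1],[[0,-2,0],[0,0,0],1],[[0,0,0],[0,0,0],1],[[0,0,0],[0,0,0],1],[[0,0,0],[0,0,0],1]]'
python3 go.py 0 -.112 .150 -4.73 c
python3 - <<'E'
from go import *
s=cap("scene"); crop(s,245,170,345,270,6,"pics/s4.png")
E
```

```text
time_s: 48.83
position: [0.4721, -0.0693, 0.121]
tcp_rot: [[-0.082, 0.0, 0.997], [-0.997, -0.0, -0.082], [0.0, -1.0, 0.0]]
force: [0.6, 0.6, 3.0]
opening: 0.185
t 48.8333 grasp [ 0.4721 -0.0693  0.07  ] carr [-0.0733 -0.1912  0.07  ] yaw -4.7 F [0.6478 0.581  2.9771] open mm 16.097015432150126 joints [-21.8  36.3 111.    0.   32.7 -17.1] tilt y [ 0.0003 -0.0001 -1.    ]
time_s: 49.5
position: [0.4714, -0.0691, 0.2004]
tcp_rot: [[-0.082, -0.001, 0.997], [-0.997, 0.0, -0.082], [-0.0, -1.0, -0.001]]
force: [-0.2, 0.5, -1.0]
opening: 0.186
t 49.5 grasp [ 0.4713 -0.0691  0.1494] carr [-0.0741 -0.191   0.1494] yaw -4.7 F [-0.1783  0.5223 -0.9566] open mm 16.17551512593968 joints [-21.8  27.5 108.2  -0.   44.5 -17.1] tilt y [-0.0011  0.0004 -1.    ]
target world [0.5517 0.0036 0.15  ] tool shift cm [-7.8977 -0.0613  7.4102] turn about tool y 0.0005885683997243398
```

View pics/s4.png

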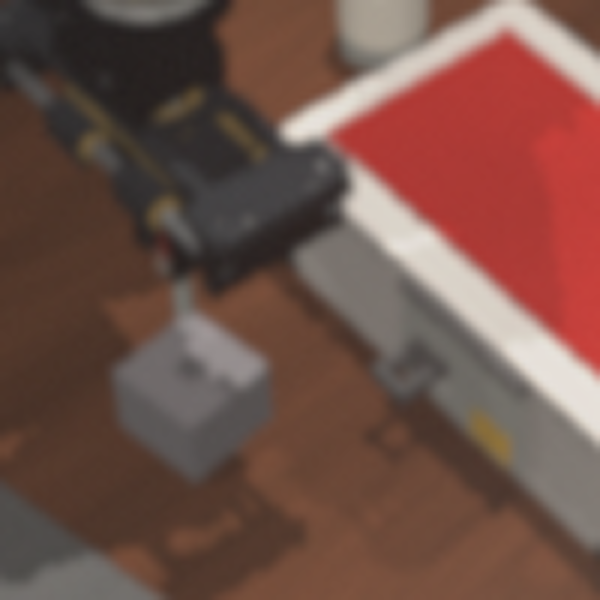

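```bash

python3 -m pendant '[[[-2,0,1.85],[0,0,0],1],[[-2,0,1.85],[0,0,0],1],[[-2,0,1.85],[0,0,0],1],[[-1.9,0,1.85],[0,0,0],1],[[0,0,0],[0,0,0],1],[[0,1.2,0],[0,0,0],1],[[0,1,0],[0,0,0],1],[[0,0,0],[0,0,0],1],[[0,0,0],[0,0,0],1],[[0,0,0],[0,0,0],1],[[0,0,0],[0,0,0],1]]'
python3 go.py 0 -.112 .128 -4.73 c
python3 - <<'E'
from go import *
s=cap("scene"); c=cap("top"); crop(s,280,190,350,260,8,"pics/s5.png")
for X in((0,-.112,.05),(0,-.124,.05),(0,-.112,.064)): print((proj(s,W(X))-[280,190])*8)
E
```

```text
time_s: 50.47
position: [0.5522, 0.003, 0.179]
tcp_rot: [[-0.083, 0.0, 0.997], [-0.997, -0.0, -0.083], [0.0, -1.0, 0.0]]
force: [-0.1, 0.5, -0.5]
opening: 0.183
t 50.4667 grasp [0.5522 0.003  0.128 ] carr [ 0.0006 -0.1126  0.128 ] yaw -4.73 F [-0.1102  0.5012 -0.5055] open mm 15.905264395187594 joints [-11.3  33.8  98.4  -0.   47.8  -6.6] tilt y [ 0.0002 -0.0001 -1.    ]
target world [0.5517 0.0036 0.128 ] tool shift cm [-0.0551  0.0021 -0.0554] turn about tool y -8.49599863765714e-05
[245.3166 327.7814]
[220.8267 343.5021]
[245.4109 304.2025]
```

View pics/s5.png

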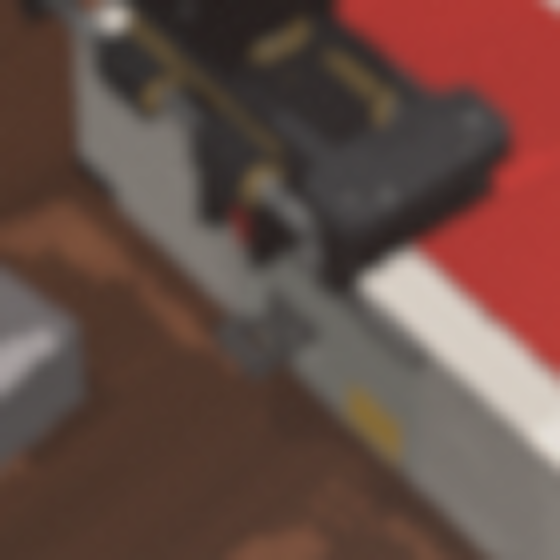

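```bash

python3 -m pendant '[[[-0.05,0.6,-0.05],[0,0,0],1],[[0,0.5,0],[0,0,0],1],[[0,0.4,0],[0,0,0],1],[[0,0.3,0],[0,0,0],1],[[0,0,0],[0,0,0],1],[[0,0,0],[0,0,0],1]]'
python3 go.py 0 -.112 .077 -4.73 c
```

```text
time_s: 51.07
position: [0.5516, 0.0039, 0.1604]
tcp_rot: [[-0.082, -0.001, 0.997], [-0.997, 0.0, -0.082], [-0.0, -1.0, -0.001]]
force: [-0.3, -0.1, -0.7]
opening: 0.187
t 51.0667 grasp [0.5515 0.0039 0.1094] carr [-0.0002 -0.1117  0.1094] yaw -4.69 F [-0.2851 -0.1422 -0.6975] open mm 16.290018248368217 joints [-11.2  35.6  99.1  -0.   45.4  -6.5] tilt y [-0.0008  0.0001 -1.    ]
target world [0.5517 0.0036 0.077 ] tool shift cm [0.0348 3.2446 0.0187] turn about tool y 0.0006112843075745123
```

```bash

python3 -m pendant '[[[0,0.7,0],[0,0,0],1],[[0,0.7,0],[0,0,0],1],[[0,0.7,0],[0,0,0],1],[[0,0.5,0],[0,0,0],1],[[0,0.3,0],[0,0,0],1],[[0,0,0],[0,0,0],1],[[0,0,0],[0,0,0],1]]'
python3 go.py 0 -.112 .076 -4.73 c
```

```text
time_s: 51.65
position: [0.5516, 0.0039, 0.1315]
tcp_rot: [[-0.082, -0.001, 0.997], [-0.997, 0.0, -0.082], [-0.0, -1.0, -0.001]]
force: [0.9, 0.8, -0.2]
opening: 0.188
t 51.65 grasp [0.5516 0.0039 0.0805] carr [-0.0001 -0.1117  0.0805] yaw -4.7 F [ 0.935   0.7984 -0.2425] open mm 16.357650361865083 joints [-11.2  38.3  99.9   0.   41.8  -6.5] tilt y [-0.0006  0.0001 -1.    ]
target world [0.5517 0.0036 0.076 ] tool shift cm [0.0331 0.4509 0.0098] turn about tool y 0.0005041438559791043
```

```bash

python3 -m pendant '[[[0,0.2,0],[0,0,0],1],[[0,0.2,0],[0,0,0],1],[[0,0,0],[0,0,0],1],[[0,0,0],[0,0,0],1]]'
python3 -m pendant '[[[0,0.1,0],[0,0,0],1],[[0,0,0],[0,0,0],1],[[0,0,0],[0,0,0],1]]'
python3 go.py 0 -.112 .076 -4.73 c
```

```text
time_s: 51.98
position: [0.5517, 0.0039, 0.1279]
tcp_rot: [[-0.082, 0.0, 0.997], [-0.997, -0.0, -0.082], [0.0, -1.0, 0.0]]
force: [1.3, -0.6, -0.8]
opening: 0.185
time_s: 52.23
position: [0.5519, 0.0039, 0.127]
tcp_rot: [[-0.082, 0.001, 0.997], [-0.997, -0.0, -0.082], [0.0, -1.0, 0.001]]
force: [1.0, 0.4, 0.1]
opening: 0.187
t 52.2333 grasp [0.5519 0.0039 0.076 ] carr [ 0.0002 -0.1117  0.076 ] yaw -4.7 F [1.0205 0.3603 0.0572] open mm 16.241777931066913 joints [-11.2  38.8 100.    0.   41.2  -6.5] tilt y [ 0.0005 -0.0001 -1.    ]
target world [0.5517 0.0036 0.076 ] tool shift cm [ 0.0328  0.0011 -0.0246] turn about tool y 0.0005297714454386284
```

```bash

python3 -m pendant '[[[0,0.1,0],[0,0,0],1],[[0,0,0],[0,0,0],1],[[0,0,0],[0,0,0],1]]'
python3 -m pendant '[[[0,0,0],[0,0,0],0.75],[[0,0,0],[0,0,0],0.7],[[0,0,0],[0,0,0],0.6],[[0,0,0],[0,0,0],0.6],[[0,0,0],[0,0,0],0.6],[[0,0,0],[0,0,0],0.6],[[0,-1,0],[0,0,0],0.6],[[0,-2,0],[0,0,0],0.6],[[0,-3,0],[0,0,0],0.6],[[0,-3,0],[0,0,0],0.6],[[0,-3,0],[0,0,0],0.6],[[3,0,0],[0,0,0],0.6],[[3,0,0],[0,0,0],0.6],[[3,0,0],[0,0,0],0.6],[[3,0,0],[0,0,0],0.6],[[3,0,0],[0,0,0],0.6],[[3,0,0],[0,0,0],0.6],[[3,0,0],[0,0,0],0.6],[[0,0,0],[0,0,0],0.6],[[0,0,0],[0,0,0],0.6]]'
python3 - <<'E'
from go import *
s=cap("scene"); c=cap("top"); crop(s,280,190,350,260,8,"pics/s6.png"); crop(c,310,130,390,220,7,"pics/s7.png")
hsv=cv2.cvtColor(c["img"],cv2.COLOR_RGB2HSV)[170:200,346:375]
m=(((hsv[...,0]<6)|(hsv[...,0]>172))&(hsv[...,1]>170)&(hsv[...,2]>140)).astype(np.uint8); n,l,st,ce=cv2.connectedComponentsWithStats(m)
for i in range(1,n): p=ray(c,ce[i]+[346,170],.084); print(st[i],toC(p))
print(bot.read_state()["force"])
E
```

```text
time_s: 52.48
position: [0.5519, 0.0039, 0.127]
tcp_rot: [[-0.082, 0.001, 0.997], [-0.997, -0.0, -0.082], [0.0, -1.0, 0.001]]
force: [-1.7, -0.1, 6.6]
opening: 0.186
time_s: 54.15
position: [0.5343, -0.207, 0.2464]
tcp_rot: [[-0.085, 0.001, 0.996], [-0.996, -0.0, -0.085], [0.0, -1.0, 0.001]]
force: [-0.7, 1.3, -0.3]
opening: 0.403
[ 0.5347 -0.2308 -0.558 ]
```

View pics/s6.png

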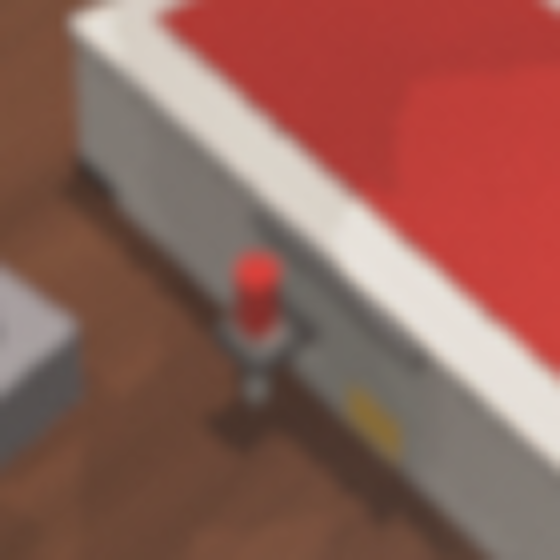

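View pics/s7.png

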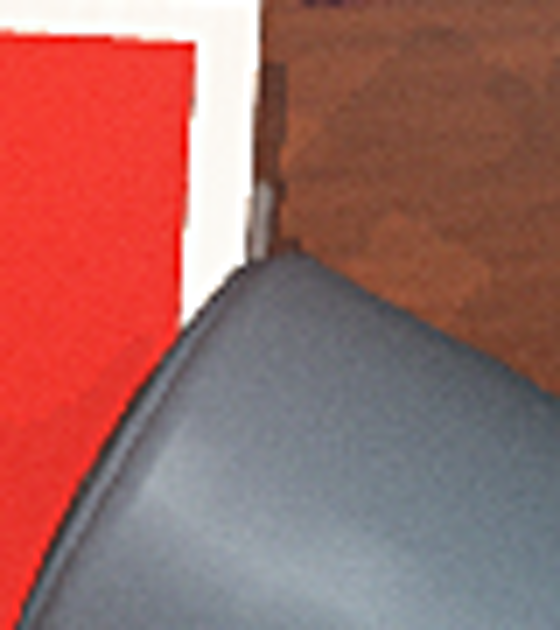

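```bash

python3 -m pendant '[[[3,0,0],[0,0,0],0.6],[[3,0,0],[0,0,0],0.6],[[3,0,0],[0,0,0],0.6],[[3,0,0],[0,0,0],0.6],[[3,0,0],[0,0,0],0.6],[[3,0,0],[0,0,0],0.6],[[0,0,0],[0,0,0],0.6],[[0,0,0],[0,0,0],0.6],[[0,0,0],[0,0,0],0.6]]'
python3 - <<'E'
from go import *
c=cap("top"); s=cap("scene"); crop(c,180,50,420,300,2,"pics/s8.png")
hsv=cv2.cvtColor(c["img"],cv2.COLOR_RGB2HSV)[170:200,346:375]
m=(((hsv[...,0]<6)|(hsv[...,0]>172))&(hsv[...,1]>170)&(hsv[...,2]>140)).astype(np.uint8); n,l,st,ce=cv2.connectedComponentsWithStats(m)
for i in range(1,n): p=ray(c,ce[i]+[346,170],.085); print(st[i],toC(p))
st=bot.read_state(); print(st["force"],st["time_s"],st["qvel"])
E
```

```text
time_s: 55.0
position: [0.5199, -0.3828, 0.2456]
tcp_rot: [[-0.081, -0.001, 0.997], [-0.997, 0.002, -0.081], [-0.002, -1.0, -0.001]]
force: [0.3, 0.2, -1.0]
opening: 0.402
[ 4  9  6  7 35] [-0.0004 -0.1117  0.085 ]
[-1.025   0.3252  0.142 ] 55.1 [ 0.04   -0.0006 -0.2561 -0.2186 -0.176  -0.1042]
```

View pics/s8.png

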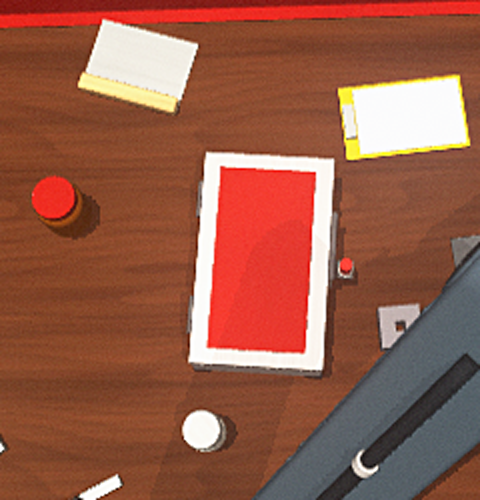

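```bash
python3 -c "
from rig import bot
print(bot.hand_in())"
```

```text
the job is handed in; nothing more can be done
None
```

I packed and locked the carrier, and handed the job in at about 55 s on the robot's clock. The hand-in gave no verdict.

- **Pastries:** there were three, all now flat in the pan at carrier x of about +80, 0 and -80 mm and y of about 12 to 16 mm. One was knocked toward the sheet's corner partway through, so I found it again and picked it up from there.
- **Bar:** I used the middle bar, which measured 180 mm long. The last look before closing showed it flush against the pan and parallel along its length. When I pushed it home, the gripper stopped 1.7 mm short of the expected position, which is within tolerance.
- **Lid and hasp:** the lid closed slowly onto the rim, with the finger at exactly the height expected for shut. After that the hasp stood about 30° further out than expected, so I adjusted the path and pressed it down over the staple to firm contact. That contact came about 2.7 mm beyond the expected point. The pictures show it flat against the face.
- **Pin:** it went in without side force and its flange sits on the staple. From above, its head is within 0.5 mm of the loop centre.
- **Left alone:** I saw no movement of the clipboard, jar or shaker in the pictures, but I did not measure their positions. The arm was clear of everything at the end.

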